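Carry a bracket's angle to the measuring stage with a sliding bevel

TASK

Take the angle of the sample bracket with the hinged bevel: push the bevel home into the bracket's inside corner, stock flat along the steel rail, so that the copper leg swings the blade flush with it. With the bevel still seated there, press its red lock cap fully down; then carry the bevel to the measuring stage and push it home into the corner under the microscope head, stock along the rail and nose against the end stop, so that its blade swings the blue fence to the bracket's angle (within 3 degrees). Leave it seated there and let go; do not push the fence with the fingers, bump the microscope head or disturb the other things.

Things in the scene. Friction and masses are not known exactly. Their poses are not given: they have to be found in the camera images.
- bevel_grip (a point): Centre of the yellow upright grip fin on the loose bevel (0.37 kg, starts flat on the table): fin 28 mm long (x), 14 mm wide (y), from 14 to 52 mm above the underside; this point is 34 mm above the underside and 60 mm behind the pivot. x runs along the stock towards the pivot, z up
- bevel_pivot (a point): Point on the bevel's hinge axis, at its underside; axes as bevel_grip. The dark steel stock is 20 mm wide, 14 mm high and runs from here 90 mm back (-x); here it ends in a round nose of 10 mm radius about the axis
- blade_mid (a point): On the middle line of the bevel's aluminium blade, 50 mm from the pivot, 5 mm above the underside. Blade 20 mm wide, 10 mm thick, round end 95 mm from the pivot; the point's -y axis points along the blade, away from the pivot
- blade (a joint): Bevel hinge, rad: inside angle between stock and blade = 90 degrees + value, blade on the stock's -y side. Starts wide, 121 to 139 degrees. Stays where left; slips at 0.12 N m (about 1.3 N at the blade's tip), locked or not
- lock_top (a point): Centre of the top of the red lock cap on the bevel's pivot axis, cap 18 mm across; its top is 26.5 mm above the bevel's underside when up and 21.5 mm when down
- lock (a joint): Travel of the lock cap in m: 0 = up (unlocked), 0.005 = fully down (locked). Takes about 4 N and stays where left
- bracket_corner (a point): Sample bracket (fixed): the table point where the bevel's pivot stands when seated, the stock lying along the rail with the same x direction. x points into the corner, y to the steel rail: rail 12 mm high, 12 mm thick, its face 10 mm from this point on the +y side, from x = -90 to +22 mm
- leg_face (a point): On the bracket's rigid copper leg, on the face towards the open end, 50 mm along it, 7 mm up. -y axis points outwards along the leg, x is normal to the face, into the leg. Leg 14 mm high, 8 mm thick, reaching 100 mm; face 10 mm from the corner point, as the blade's edge is from its pivot. 81 to 114 degrees to the rail
- stage_hinge (a point): Measuring stage (fixed): table point on the blue fence's hinge axis, where the bevel's pivot stands when seated. Same axes and rail as bracket_corner; the two rails are parallel. A 12 mm high end stop meets the bevel's round nose at x = +10 mm, from y = -4 mm to the rail
- fence_face (a point): On the blue fence's face towards the open end, 60 mm from its hinge, 7 mm up; axes as leg_face. Fence 14 mm high, 8 mm thick, 22 to 100 mm from the hinge, face 10 mm off the hinge axis, so it lies flush on a seated bevel's blade
- head: Microscope head over the stage, origin and axes as stage_hinge: box x -38 to +62, y -26 to +50 mm, underside 95 mm up; lenses down to 66 mm within 32 mm of x = +10, y = +8 mm; carried by a 28 mm column (64 mm at its foot) at x = +90, y = +100 mm. A seated bevel's fin centre is 22 mm outside its near face, so the hand must lean back from it
- fence: The blue fence, origin on its hinge at the table, axes as leg_face. It starts at 62 to 72 degrees inside angle to the rail, turns about its hinge with 0.02 N m of friction and stays where left; only the bevel may push it
- bevel: The whole bevel (origin at bevel_pivot)
- ring_gauge: Bystander: steel cylinder 34 mm across, 34 mm high; origin under its centre (so for all bystanders)
- weight: Bystander: brass weight 32 mm across, 42 mm high
- block_case: Bystander: wooden case 50 x 34 x 26 mm
- oil_bottle: Bystander: blue bottle 42 mm across, 100 mm high
- jar: Bystander: jar 52 mm across, 55 mm high
- pin_cup: Bystander: grey cup 60 mm across, 70 mm high
- parallel: Bystander: steel bar 100 x 16 x 30 mm
Things that resemble listed ones, but are neither listed nor needed, are in the scene too. Of the things that look like the bevel, the largest one is meant.

How it is judged:
By the outcome, as a careful person would: the job done as asked, in the order asked, and still so for the second after the job is handed in, with the robot touching nothing.
It also fails if it takes over 72 s, if anything falls off the work surface, if the arm or the gripper's body presses on something with over 40 N, if the wrist force passes 120 N, or if a joint passes its speed limit or range.

ROBOT

A 7-joint arm with a two-finger parallel gripper is mounted at the origin on the work surface. World frame = base frame: x ahead of the robot, y to its left, z up, the work surface at z = 0. Lengths are in m, angles in rad, forces in N, time in s.
With the tool pointing down it reaches from about 0.4 to 0.75 m from the base axis. Payload 19.5 kg.
Tool frame: the origin (TCP) lies midway between the tips of the shut fingers; the grasp point (between the pads) lies 19 mm behind it (r.hold_point_z is the distance from the TCP to the grasp point, in m); z points along the fingers, y is the direction in which the jaws open and shut (so a half turn about z gives the same grasp; the last joint's range is limited). The gripper opens to 85 mm and grips with 20 to 120 N. Pads are 22 mm wide; open, the fingers measure 114 mm over their backs; the gripper's body (76 mm by 85 mm) begins 54 mm behind the grasp point. The pads swing forward as they close: fully open they stand 13 mm farther back than shut.
Start: joints at [1.106, 0.707, -0.028, 1.485, 0.022, 0.951, -0.075], TCP at [0.236, -0.524, 0.231] pointing down, gripper open.
Joint ranges: [-2.71, 2.71], [-0.32, 2.16], [-1.57, 1.52], [0, 2.45], [-1.46, 4.6], [0, 2.02], [-2.83, 2.83]. Speed limits (rad/s): [1.89, 1.89, 2.57, 2.57, 3.01, 3.01, 3.01].

INTERFACE

Orientations are given as a unit quaternion [w, x, y, z].
In Python, from cell import telemetry, eyes, job, r gives the robot as it stands. The module is installed in compiled form; this text tells all that it offers.
- The arm moves only by the tool arm_command, never from a script. Its argument "increments" is a list of rows, each a list of 7 numbers: the turn, a rotation vector about the tool's x, y, z each as a share of 120 degrees, from -1 to 1, then the shift along the tool's x, y, z each as a share of 0.3 m, from -1 to 1, then the opening, from -1 (shut) to 1 (fully open). A call has 1 to 8 rows; each row shifts and turns the commanded pose from where the row before left it, along the tool's axes as they then stand; what a row does not reach is not made up. A row lasts 1/8 s, in which the tool goes at most 62.5 mm and 10.7 degrees, less where a joint would pass 70% of its speed; a pose out of reach is approached as far as the arm can. A call with a number of a shift or a turn outside -1 to 1 is refused whole. A call with a gripper value outside its range is refused whole. The fingers move at their own pace and stop on an object; "grip_force" is the grip in N (left out, the last holds). Time passes only in rows, so rows that do not move let the fingers close. It gives the time, the measured TCP pose, the force and the opening at its end, in the units of the state.
- telemetry.read_state(): the state, without advancing time (a new reading comes with each control period).
- eyes.snapshot(name): name is "scene" or "top" or "wrist"; returns (picture, depth): 400x640x3 uint8, red, green, blue; 400x640 float32, m along the optical axis (not along the pixel's ray), 0 where there is no reading.
- eyes.camera_info(name): a dict with "vfov" (degrees; the focal length in pixels is half the picture's height over the tangent of half this angle, whatever the lens; pixels are square), "cx", "cy" (the principal point, pixels), "dist" ([k1, k2, p1, p2, k3] as OpenCV has them; the pictures are not rectified), "world_to_cam" (4x4, takes a point from world to camera coordinates). Camera axes: x right, y down, z forward; pixel columns grow to the right and rows downward; lengths in m; the calibration is good to about 2 mm. A picture is of the moment at which its call begins: read the wrist's pose just before it. camera_info takes no time and is no camera call; for the wrist camera it gives the pose at the moment of the call.
- job.job_done(): hands the job in, once; it reports no verdict.
Trained networks look in the newest picture that a camera, given by its name, has taken for a name from the list of things; names that differ only in an ending like _2 or _b are one class to them, and where a whole thing is asked for, a point or a joint stands for the part that bears it (a point fixed in the world has none). Each returns a list of dicts, best first, with "score" (0 to 1); they miss things now and then, are a little off and sometimes report something else, mostly with a low value. They report only what shows in the picture. A call takes as long as a camera call. They do not tell look-alikes from the thing itself.
- eyes.find_in(camera, thing): "extent" ([left, top, right, bottom] in pixels, round what is visible of it).
The state is a dict: "t": time; "joints": joint angles; "joint_vel": joint speeds; "tau": joint torques, N m; "eef_pos": TCP position; "tcp_rot": TCP orientation; "ft_force": force on the tool from outside, world axes, zero at the start; "torque": the same for the moment, N m; "gripper_width": opening from 0.0 (shut) to 1.0 (fully open).
Only numpy, scipy, OpenCV 4.12 (cv2) and the standard library are available. Lean on these libraries where they do the work, as an engineer would, in place of code of your own. Each camera call takes 0.05 s, during which the arm holds its last target.

## Working session

There is one attempt and no reset: what is moved stays moved. The work goes in short steps, Python scripts to look and compute and a tool call to move; the robot and the scene stay as the last step left them, time stands still between calls to the robot, and variables do not carry over. Pictures are saved under pics/ and viewed, and the job is handed in when it is done.

Besides the shell and the picture viewer there is one more tool, called after "Emit:" by a JSON object that holds its "op" and its "data". arm_command: Moves the arm, as the interface text tells. Shift numbers are shares of 0.3 m and turn numbers shares of 120 degrees, none past 1 either way. Its arguments: {"type":"object","properties":{"increments":{"type":"array"},"grip_force":{"type":"number"}},"required":["increments"]}

```bash
ls; mkdir -p pics
cat > h.py <<'E'
import numpy as np, cv2
from cell import telemetry, eyes, job, r
def cam(n):
    i=eyes.camera_info(n); f=200/np.tan(np.radians(i["vfov"])/2)
    K=np.array([[f,0,i["cx"]],[0,f,i["cy"]],[0,0,1.]]); return K,np.array(i["dist"],float),np.array(i["world_to_cam"],float)
def proj(c,P):
    K,d,T=c; P=np.atleast_2d(P).astype(float)
    p,_=cv2.projectPoints(P,cv2.Rodrigues(T[:3,:3])[0],T[:3,3],K,d); return p[:,0]
def ray(c,uv):
    K,d,T=c; u=cv2.undistortPoints(np.array(uv,float).reshape(-1,1,2),K,d)[:,0]
    D=np.c_[u,np.ones(len(u))]@T[:3,:3]; o=-T[:3,:3].T@T[:3,3]; return o,D
def onplane(c,uv,z):
    o,D=ray(c,uv); s=(z-o[2])/D[:,2]; return o+D*s[:,None]
def cloud(c,dep):
    K,d,T=c; h,w=dep.shape; v,u=np.mgrid[:h,:w]
    o,D=ray(c,np.c_[u.ravel(),v.ravel()]); P=o+D*dep.reshape(-1,1); P[dep.ravel()==0]=np.nan; return P.reshape(h,w,3)
def save(n,im): cv2.imwrite(f"pics/{n}.png",im[:,:,::-1])
E
python3 - <<'E'
from h import *
s=telemetry.read_state(); print({k:np.round(v,3) for k,v in s.items()}, r.hold_point_z)
for n in ["scene","top","wrist"]:
    c=cam(n); im,d=eyes.snapshot(n); save(n+"0",im); np.savez(f"{n}0.npz",im=im,d=d,K=c[0],dist=c[1],T=c[2]); print(n,np.round(c[0],1).tolist(),np.round(c[1],3),np.round(c[2],3).tolist(),(d==0).mean())
E
```

```text
pics
{'t': np.float64(0.0), 'joints': array([ 1.106,  0.707, -0.028,  1.485,  0.022,  0.951, -0.075]), 'joint_vel': array([-0.001,  0.001, -0.001,  0.   , -0.   , -0.001,  0.   ]), 'tau': array([ 1.0000e-03, -8.8321e+01,  1.2350e+00, -2.3617e+01,  1.7000e-02,
        7.0000e-03, -0.0000e+00]), 'eef_pos': array([ 0.236, -0.524,  0.231]), 'tcp_rot': array([-0.001,  0.978,  0.21 , -0.   ]), 'ft_force': array([-0.249,  0.414, -0.053]), 'torque': array([-0.002, -0.024, -0.001]), 'gripper_width': np.float64(1.0)} 0.0187
scene [[370.7, 0.0, 318.5], [0.0, 370.7, 202.4], [0.0, 0.0, 1.0]] [-0.039  0.     0.     0.     0.   ] [[-0.659, 0.752, 0.016, 0.362], [0.567, 0.51, -0.647, -0.285], [-0.494, -0.417, -0.763, 1.659], [0.0, 0.0, 0.0, 1.0]] 0.004109375
top [[364.4, 0.0, 312.5], [0.0, 364.4, 201.5], [0.0, 0.0, 1.0]] [0.022 0.    0.    0.    0.   ] [[0.01, -1.0, 0.001, 0.0], [-0.985, -0.01, -0.175, 0.556], [0.175, 0.001, -0.985, 0.945], [0.0, 0.0, 0.0, 1.0]] 0.0040859375
wrist [[296.4, 0.0, 323.0], [0.0, 296.4, 205.6], [0.0, 0.0, 1.0]] [-0.054  0.     0.     0.     0.   ] [[0.411, -0.912, -0.001, -0.575], [-0.875, -0.395, 0.279, -0.038], [-0.255, -0.114, -0.96, 0.378], [0.0, 0.0, 0.0, 1.0]] 0.00388671875
```

View pics/scene0.png

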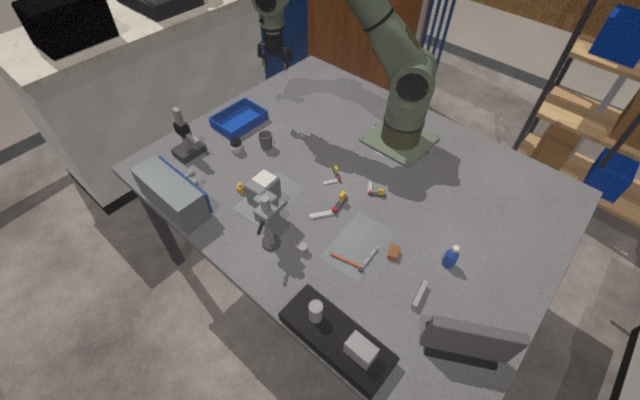

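View pics/top0.png

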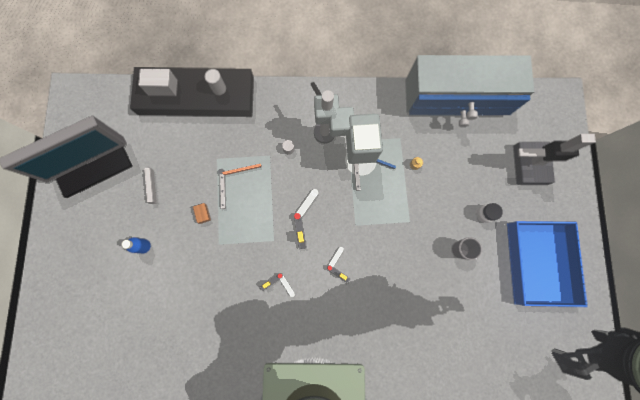

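View pics/wrist0.png

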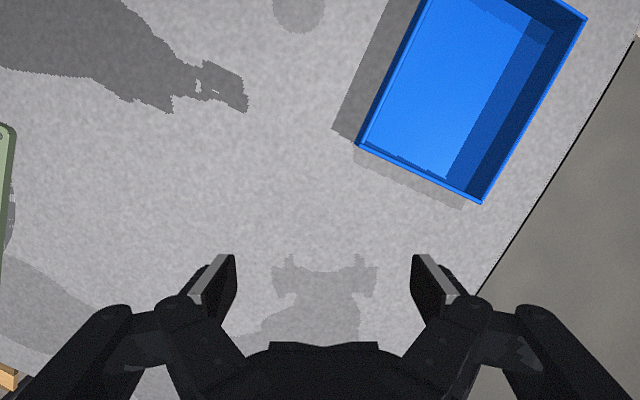

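Run:
```python
from h import *
for n in ["top","scene"]:
  for t in ["bevel","bevel_grip","lock_top","blade_mid","leg_face","fence","head","bracket_corner"]:
    try: print(n,t,[(round(float(x["score"]),2),np.round(x["extent"]).astype(int).tolist()) for x in eyes.find_in(n,t)])
    except Exception as e: print(n,t,e)
```

```text
top bevel [(0.87, [292, 189, 314, 252]), (0.61, [326, 251, 349, 285]), (0.49, [262, 271, 294, 295])]
top bevel_grip [(0.9, [292, 189, 321, 250]), (0.63, [262, 275, 297, 296]), (0.52, [326, 250, 351, 281])]
top lock_top []
top blade_mid [(0.65, [327, 248, 344, 267]), (0.57, [298, 187, 317, 217])]
top leg_face [(0.65, [222, 163, 257, 178]), (0.56, [345, 159, 391, 178])]
top fence [(0.74, [296, 188, 318, 219]), (0.53, [347, 156, 394, 175])]
top head [(0.57, [310, 83, 382, 166]), (0.3, [346, 160, 394, 176])]
top bracket_corner [(0.73, [296, 190, 316, 249]), (0.67, [218, 155, 274, 244])]
scene bevel [(0.83, [307, 193, 351, 221]), (0.41, [324, 167, 340, 187]), (0.23, [410, 283, 427, 310])]
scene bevel_grip [(0.76, [309, 194, 345, 216]), (0.7, [445, 243, 457, 267]), (0.45, [324, 166, 342, 185])]
scene lock_top [(0.22, [310, 211, 333, 222])]
scene blade_mid [(0.53, [321, 179, 339, 187]), (0.47, [311, 212, 330, 218])]
scene leg_face [(0.51, [329, 252, 356, 270])]
scene fence []
scene head [(0.74, [245, 172, 280, 250]), (0.39, [324, 214, 394, 281])]
scene bracket_corner [(0.63, [322, 211, 396, 281])]
```

Run:
```python
from h import *
z=np.load("top0.npz"); im=z["im"]; c=(z["K"],z["dist"],z["T"])
save("topz",cv2.resize(im[130:300,200:430],None,fx=3.4,fy=3.4,interpolation=cv2.INTER_CUBIC))
P=cloud(c,z["d"])
for nm,uv in dict(pivot=(297,216),fin=(300,237),btip=(315,192),railtop=(222,172),railbot=(223,207),legtip=(261,167),srail=(358,188),fencetip=(395,165),headtop=(366,138)).items(): print(nm,np.round(P[uv[1],uv[0]],3), np.round(onplane(c,[uv],0.012)[0],3))
```

```text
pivot [0.519 0.049 0.026] [0.521 0.049 0.012]
fin [0.459 0.039 0.048] [0.462 0.04  0.012]
btip [ 0.59  -0.001  0.012] [ 0.59  -0.001  0.012]
railtop [0.645 0.266 0.012] [0.646 0.266 0.012]
railbot [0.544 0.258 0.011] [0.544 0.258 0.012]
legtip [ 0.665  0.157 -0.   ] [0.662 0.155 0.012]
srail [ 0.603 -0.123  0.01 ] [ 0.603 -0.123  0.012]
fencetip [ 0.675 -0.233 -0.001] [ 0.672 -0.23   0.012]
headtop [ 0.685 -0.12   0.197] [ 0.752 -0.148  0.012]
```

View pics/topz.png

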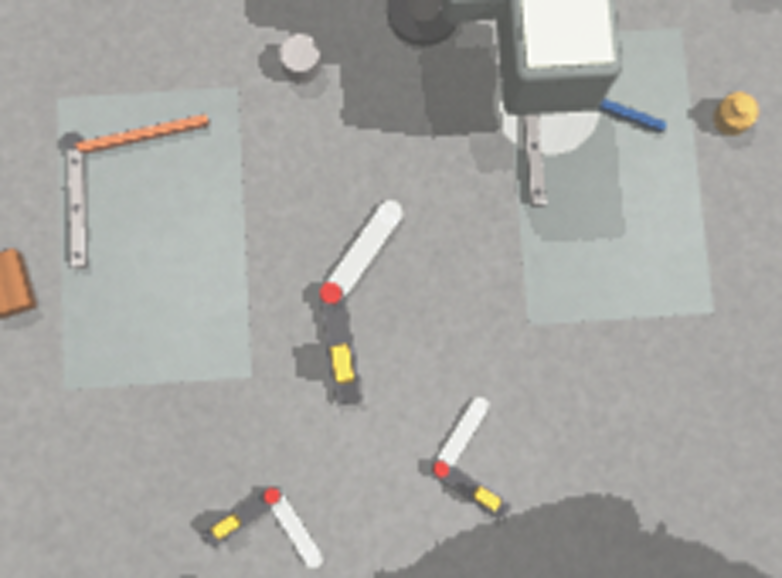

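```bash
cat >> h.py <<'E'
from scipy.spatial.transform import Rotation as R
def tcp():
    s=telemetry.read_state(); q=s["tcp_rot"]; return np.array(s["eef_pos"]),R.from_quat([q[1],q[2],q[3],q[0]]).as_matrix(),s
def goal(yaw_deg,lean_deg,half=False):
    # tool z points down & forward along heading (lean>0: hand body is behind, fingertips forward); tool x along heading (or opposite if half)
    a=np.radians(yaw_deg); l=np.radians(lean_deg)
    h=np.array([np.cos(a),np.sin(a),0]); up=np.array([0,0,1.])
    z=-np.cos(l)*up+np.sin(l)*h
    x=np.cos(l)*h+np.sin(l)*up
    if half: x=-x
    return np.c_[x,np.cross(z,x),z]
def plan(p,Rt):
    p0,R0,s=tcp()
    rv=R.from_matrix(R0.T@Rt).as_rotvec(); 
    d0=R0.T@(p-p0); d1=Rt.T@(p-p0)
    print("t",round(float(s["t"]),2),"pos",np.round(p0,4),"grip",round(float(s["gripper_width"]),3),"F",np.round(s["ft_force"],1))
    print("turn deg",np.round(np.degrees(rv),2),"units",np.round(np.degrees(rv)/120,4),"minrows",np.ceil(np.degrees(np.linalg.norm(rv))/10.7))
    print("shift before turn units",np.round(d0/0.3,4)," after turn units",np.round(d1/0.3,4),"minrows",np.ceil(np.linalg.norm(d0)/0.0625))
E
python3 - <<'E'
from h import *
p,Rt,s=tcp(); c=cam("wrist"); T=c[2]; o=-T[:3,:3].T@T[:3,3]
print("cam in tool",Rt.T@(o-p),"cam axes in tool\n",Rt.T@T[:3,:3].T)
plan(np.array([0.45,0.04,0.28]),goal(9.5,0,False)); plan(np.array([0.45,0.04,0.28]),goal(9.5,0,True))
E
```

```text
cam in tool [ 0.06902622  0.00037188 -0.14228393] cam axes in tool
 [[ 5.51105777e-04 -9.60320308e-01 -2.78898911e-01]
 [ 9.99999846e-01  5.12834165e-04  2.10185938e-04]
 [-5.88169352e-05 -2.78898984e-01  9.60320443e-01]]
t 0.95 pos [ 0.2359 -0.5243  0.2313] grip 0.997 F [0.3 0.1 0.4]
turn deg [-1.000e-02  0.000e+00  1.472e+01] units [-1.000e-04  0.000e+00  1.227e-01] minrows 2.0
shift before turn units [ 1.4226 -1.4228 -0.1623]  after turn units [ 1.0143 -1.7376 -0.1624] minrows 10.0
t 0.95 pos [ 0.2359 -0.5243  0.2313] grip 0.997 F [0.3 0.1 0.4]
turn deg [-0.0000e+00 -1.0000e-02 -1.6528e+02] units [-0.0000e+00 -1.0000e-04 -1.3773e+00] minrows 16.0
shift before turn units [ 1.4226 -1.4228 -0.1623]  after turn units [-1.0143  1.7376 -0.1624] minrows 10.0
```

Emit:
{"op": "arm_command", "data": {"increments": [[0,0,0.0614,0,0,0,1],[0,0,0.0613,0,0,0,1],[0,0,0,0.095,-0.16,-0.009,1],[0,0,0,0.095,-0.16,-0.009,1],[0,0,0,0.095,-0.16,-0.009,1],[0,0,0,0.095,-0.16,-0.009,1],[0,0,0,0.095,-0.16,-0.009,1],[0,0,0,0.095,-0.16,-0.009,1]]}}

```text
t: 1.95
eef_pos: [0.3575, -0.2104, 0.2477]
tcp_rot: [0.0, 0.997, 0.083, 0.0]
ft_force: [1.6, 0.1, 0.5]
gripper_width: 1.005
```

Emit:
{"op": "arm_command", "data": {"increments": [[0,0,0,0.095,-0.16,-0.009,1],[0,0,0,0.095,-0.16,-0.009,1],[0,0,0,0.095,-0.16,-0.009,1],[0,0,0,0.095,-0.16,-0.009,1],[0,0,0,0.095,-0.16,-0.009,1],[0,0,0,0,0,0,1],[0,0,0,0,0,0,1]]}}

```text
t: 2.82
eef_pos: [0.4578, 0.0477, 0.261]
tcp_rot: [0.0, 0.997, 0.083, -0.0]
ft_force: [-0.0, -1.1, -0.6]
gripper_width: 1.0
```

Run:
```python
from h import *
p,Rt,s=tcp(); print(s["t"],p,np.round(s["joints"],2))
n="wrist";c=cam(n); im,d=eyes.snapshot(n); save("w1",im); np.savez("w1.npz",im=im,d=d,K=c[0],dist=c[1],T=c[2])
for t in ["bevel","bevel_grip","lock_top","blade_mid","leg_face","fence","bracket_corner","stage_hinge"]:
    print(n,t,[(round(float(x["score"]),2),np.round(x["extent"]).astype(int).tolist()) for x in eyes.find_in(n,t)])
```

```text
2.825 [0.45779456 0.04770521 0.26097178] [-0.26  0.5   0.14  1.84 -0.1   0.81 -1.47]
wrist bevel [(0.84, [325, 72, 383, 195]), (0.78, [237, 232, 303, 276]), (0.59, [372, 200, 407, 268])]
wrist bevel_grip [(0.83, [241, 233, 304, 275]), (0.74, [372, 199, 409, 272]), (0.58, [323, 70, 383, 194]), (0.41, [156, 1, 281, 168])]
wrist lock_top [(0.63, [369, 237, 378, 247]), (0.51, [324, 121, 336, 133])]
wrist blade_mid [(0.8, [281, 236, 302, 274]), (0.59, [327, 66, 385, 128]), (0.57, [373, 202, 408, 236])]
wrist leg_face []
wrist fence [(0.89, [460, 0, 568, 58])]
wrist bracket_corner [(0.92, [155, 0, 282, 167]), (0.59, [593, 225, 639, 278])]
wrist stage_hinge [(0.91, [446, 2, 637, 173]), (0.72, [593, 224, 640, 275])]
```

View pics/w1.png

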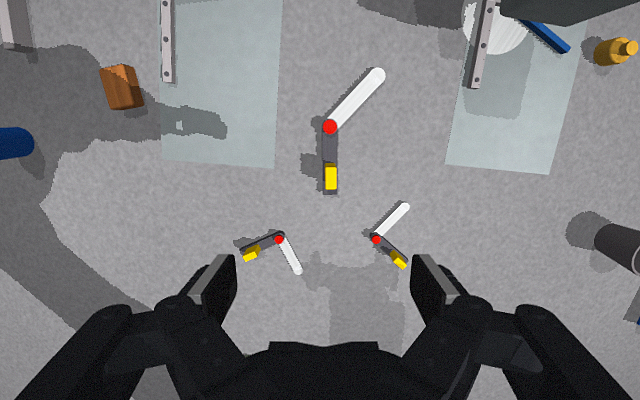

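```bash
cat >> h.py <<'E'
def shot(name,n="wrist"):
    c=cam(n); im,d=eyes.snapshot(n); save(name,im); np.savez(name+".npz",im=im,d=d,K=c[0],dist=c[1],T=c[2]); return c,im,d
def load(name):
    z=np.load(name+".npz"); return (z["K"],z["dist"],z["T"]),z["im"],z["d"]
def mask(im,col):
    h=cv2.cvtColor(im,cv2.COLOR_RGB2HSV).astype(int); H,S,V=h[...,0],h[...,1],h[...,2]
    return {"red":((H<6)|(H>174))&(S>170)&(V>90),"yellow":(H>22)&(H<35)&(S>170)&(V>110),"copper":(H>=5)&(H<18)&(S>120)&(V>80),"blue":(H>98)&(H<115)&(S>140)&(V>50)}[col]
def blobs(m,mn=20):
    n,l,st,ce=cv2.connectedComponentsWithStats(m.astype(np.uint8),connectivity=4)
    return [(l==i,st[i],ce[i]) for i in range(1,n) if st[i][4]>=mn]
E
python3 - <<'E'
from h import *
for nm in ["w1","top0"]:
    c,im,d=load(nm); P=cloud(c,d)
    for col in ["red","yellow","copper","blue"]:
        for m,st,ce in blobs(mask(im,col),25 if nm=="w1" else 8):
            if st[4]>2000: continue
            print(nm,col,st.tolist(),np.round(ce,1),"med",np.round(np.nanmedian(P[m],0),4),"zmax",np.round(np.nanpercentile(P[m][:,2],90),4))
plan(np.array([0.42,0.05,0.25]),goal(9.5,32))
E
```

```text
w1 red [323, 120, 14, 14, 157] [329.3 126.5] med [0.5197 0.0493 0.0261] zmax 0.0272
w1 red [274, 235, 9, 9, 57] [278.4 239. ] med [0.3571 0.0932 0.0183] zmax 0.0191
w1 red [372, 235, 9, 9, 60] [375.6 239. ] med [ 0.3796 -0.0411  0.018 ] zmax 0.0189
w1 yellow [325, 163, 11, 27, 279] [330.  176.3] med [0.4628 0.0391 0.0514] zmax 0.0524
w1 yellow [242, 245, 19, 17, 183] [251.1 252.7] med [0.3362 0.1269 0.0337] zmax 0.0366
w1 yellow [390, 250, 17, 19, 161] [397.7 259.4] med [ 0.36   -0.0741  0.0346] zmax 0.0366
w1 copper [99, 64, 40, 45, 1235] [118.5  84.7] med [0.5305 0.313  0.0255] zmax 0.0266
w1 blue [530, 21, 41, 31, 349] [551.7  36.9] med [ 0.6747 -0.2063  0.0134] zmax 0.0146
w1 blue [529, 24, 21, 19, 80] [539.   33.1] med [ 0.6775 -0.1895  0.0076] zmax 0.0104
w1 blue [0, 127, 34, 33, 932] [ 14.9 142.5] med [0.4373 0.458  0.027 ] zmax 0.0455
top0 copper [223, 164, 38, 10, 76] [241.4 168.8] med [0.6548 0.2107 0.013 ] zmax 0.0155
top0 copper [194, 204, 15, 19, 198] [200.7 212.8] med [0.5244 0.3153 0.0254] zmax 0.0277
top0 blue [512, 96, 17, 4, 39] [521.3  97.3] med [ 0.8302 -0.5444  0.1171] zmax 0.1198
top0 blue [128, 238, 22, 15, 238] [139.3 245.4] med [0.4323 0.4617 0.0599] zmax 0.0744
t 3.27 pos [0.458  0.0479 0.261 ] grip 1.002 F [ 0.5 -0.6  0.4]
turn deg [-0.0e+00  3.2e+01 -2.0e-02] units [-0.000e+00  2.667e-01 -2.000e-04] minrows 3.0
shift before turn units [-0.1236 -0.0277  0.0368]  after turn units [-0.1243 -0.0277 -0.0343] minrows 1.0
```

Emit:
{"op": "arm_command", "data": {"increments": [[0,0.0667,0,0,0,0,1],[0,0.0667,0,0,0,0,1],[0,0.0667,0,0,0,0,1],[0,0.0667,0,0,0,0,1],[0,0,0,-0.125,-0.03,-0.035,1],[0,0,0,0,0,0,1],[0,0,0,0,0,0,1]]}}

```text
t: 4.15
eef_pos: [0.4322, 0.0506, 0.2915]
tcp_rot: [-0.023, 0.964, 0.081, 0.251]
ft_force: [0.0, 0.3, 0.2]
gripper_width: 0.999
```

Run:
```python
from h import *
p,Rt,s=tcp(); print(s["t"],p,np.round(s["joints"],2))
c,im,d=shot("w2");P=cloud(c,d)
for col in ["red","yellow","copper","blue"]:
        for m,st,ce in blobs(mask(im,col),25):
            if st[4]>2000: continue
            print(col,st.tolist(),np.round(ce,1),"med",np.round(np.nanmedian(P[m],0),4),"zmax",np.round(np.nanpercentile(P[m][:,2],90),4))
```

```text
4.15 [0.43220033 0.05060453 0.29145398] [-0.22  0.28  0.04  2.36 -0.32  0.   -1.27]
red [328, 202, 12, 12, 111] [333.9 207.7] med [0.5188 0.0492 0.0262] zmax 0.027
red [280, 312, 9, 9, 64] [283.8 316. ] med [0.3569 0.0933 0.0182] zmax 0.0191
red [378, 312, 9, 10, 65] [382.  316.3] med [ 0.3791 -0.0415  0.0182] zmax 0.0196
yellow [330, 237, 11, 22, 218] [335.4 247.4] med [0.4598 0.0384 0.0514] zmax 0.0526
yellow [246, 323, 18, 15, 141] [254.6 330.1] med [0.3349 0.1261 0.0354] zmax 0.0368
yellow [398, 330, 7, 7, 25] [400.9 333. ] med [ 0.3625 -0.0684  0.0244] zmax 0.0302
yellow [402, 333, 13, 13, 87] [407.7 338.9] med [ 0.3578 -0.0749  0.0359] zmax 0.037
copper [216, 110, 68, 12, 478] [249.8 114.9] med [0.6536 0.2116 0.0129] zmax 0.0146
copper [152, 160, 28, 36, 868] [165.7 177.4] med [0.5235 0.3113 0.0252] zmax 0.0265
blue [472, 127, 47, 27, 370] [494.8 140. ] med [ 0.6787 -0.1929  0.0123] zmax 0.0141
blue [15, 198, 60, 33, 1401] [ 45.5 214.5] med [0.4331 0.4608 0.0519] zmax 0.0743
```

View pics/w2.png

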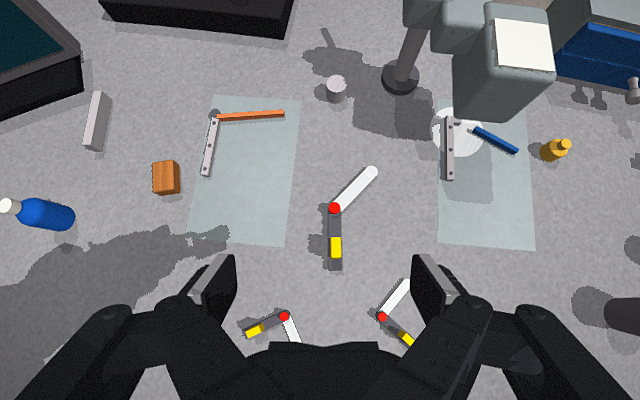

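Run:
```python
from h import *
c,im,d=load("w2"); P=cloud(c,d); Z=P[...,2]
# table plane check
m=(np.abs(Z)<0.006); print("table z",np.nanmedian(Z[m]))
hsv=cv2.cvtColor(im,cv2.COLOR_RGB2HSV)
for nm,(u0,v0,u1,v1),zc in [("rail",(195,105,225,182),.012),("srail",(435,112,462,190),.012)]:
    sub=np.zeros(Z.shape,bool); sub[v0:v1,u0:u1]=1
    q=sub&(Z>zc-.0045)&(Z<zc+.004)&~mask(im,"copper")&~mask(im,"blue")
    b=max(blobs(q,20),key=lambda b:b[1][4]); q=b[0]; pts=P[q][:,:2]
    rc=cv2.minAreaRect((pts*1000).astype(np.float32)); 
    mu=pts.mean(0); w,v=np.linalg.eigh(np.cov((pts-mu).T)); a=v[:,1]*np.sign(v[0,1])
    print(nm,b[1].tolist(),"rect",np.round(rc[0],1),np.round(rc[1],1),round(rc[2],2),"pca yaw",np.degrees(np.arctan2(a[1],a[0])),mu,"std",np.sqrt(w)*1000*np.sqrt(12),np.nanmedian(Z[q]))
for nm,col in [("leg","copper"),("fence","blue")]:
    bs=[b for b in blobs(mask(im,col)&(Z>0.0)&(Z<.018),100)]
    for b in bs:
        if b[2][0]<200 or b[2][1]>160: continue
        pts=P[b[0]&(Z>.0115)][:,:2]; mu=pts.mean(0); w,v=np.linalg.eigh(np.cov((pts-mu).T)); a=v[:,1]*-np.sign(v[1,1])
        print(nm,"dir",np.degrees(np.arctan2(a[1],a[0])),mu,np.sqrt(w*12)*1000, "rect",cv2.minAreaRect((pts*1000).astype(np.float32)))
save("w2a",cv2.resize(im[95:195,190:310],None,fx=6,fy=6,interpolation=cv2.INTER_CUBIC))
save("w2b",cv2.resize(im[95:195,425:545],None,fx=6,fy=6,interpolation=cv2.INTER_CUBIC))
```

```text
table z -0.0001904746426887316
rail [201, 108, 20, 68, 545] rect [599.4 264. ] [116.1  16. ] 6.52 pca yaw 5.721897910866079 [0.59642196 0.26329714] std [ 13.61985823 116.2644321 ] 0.011750759693436919
srail [445, 115, 17, 65, 550] rect [ 654.8 -124. ] [113.7  25.3] 2.31 pca yaw 1.990248812510616 [ 0.65492974 -0.1190235 ] std [ 16.00788967 116.67651   ] 0.011647899622818508
leg dir -76.68628547138347 [0.65480549 0.2109027 ] [  8.26423882 112.06873588] rect ((655.088623046875, 211.3770294189453), (8.788750648498535, 111.17711639404297), 13.449621200561523)
fence dir -111.54078759801148 [ 0.67902892 -0.19428975] [ 8.01513268 75.08922841] rect ((679.0303955078125, -194.21658325195312), (76.36392211914062, 9.1505126953125), 68.19937896728516)
```

View pics/w2a.png

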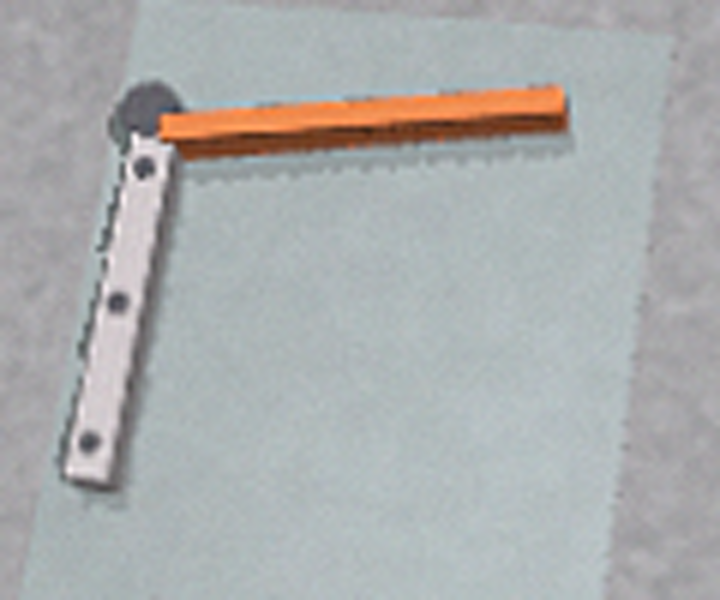

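View pics/w2b.png

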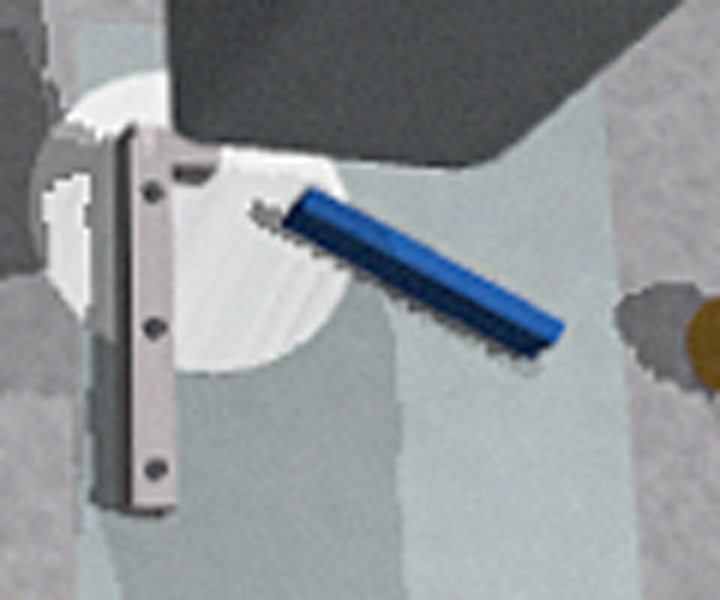

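Run:
```python
from h import *
c,im,d=load("w2")
def fit(uv,z):
    X=onplane(c,uv,z); a=X[-1]-X[0]; 
    if a[0]<0:a=-a
    print(np.round(X[:,:2],4).tolist(),"yaw",np.degrees(np.arctan2(a[1],a[0])),np.linalg.norm(a)); return X
A=np.array
a=lambda L:(A(L,float)/6+[190,95]-.4).tolist(); b=lambda L:(A(L,float)/6+[425,95]-.4).tolist()
fit(a([(145,167),(118,302),(89,442)]),.012); fit(b([(153,192),(155,328),(156,469)]),.012)
print("edges A left,right"); fit(a([(131,140),(64,475)]),.012); fit(a([(178,150),(111,487)]),.012)
print("edges B"); fit(b([(133,130),(133,505)]),.012); fit(b([(174,180),(174,508)]),.012)
print("leg top: far edge, near edge");X=fit(a([(160,115),(565,87)]),.014);X=fit(a([(160,139),(567,122)]),.014)
print("fence");fit(b([(312,190),(563,325)]),.014);fit(b([(290,218),(545,350)]),.014)
```

```text
[[0.6309, 0.2667], [0.5908, 0.2636], [0.5509, 0.261]] yaw 4.136708644237716 0.08019528961097448
[[0.6881, -0.117], [0.648, -0.12], [0.6081, -0.1228]] yaw 4.163632697756802 0.08021826450549174
edges A left,right
[[0.6383, 0.2728], [0.5409, 0.2652]] yaw 4.471339133226075 0.0976420109685083
[[0.6373, 0.259], [0.5397, 0.2519]] yaw 4.147380938663395 0.09782123419924013
edges B
[[0.706, -0.1104], [0.5971, -0.1175]] yaw 3.734946723823469 0.1091415878518154
[[0.6928, -0.1226], [0.5982, -0.1283]] yaw 3.4439043300003935 0.09480447533223411
leg top: far edge, near edge
[[0.6459, 0.2657], [0.6718, 0.1569]] yaw -76.61164533675891 0.11184469902157122
[[0.6388, 0.2638], [0.6614, 0.1542]] yaw -78.33862870906349 0.11190191128590005
fence
[[0.6956, -0.16], [0.6681, -0.2307]] yaw 68.75265527079338 0.07586333686249641
[[0.686, -0.1542], [0.6598, -0.2257]] yaw 69.88385682147793 0.0761229962101219
```

Run:
```python
from h import *
plan(np.array([0.4602,0.0391,0.10]),goal(9.6,0))
```

```text
t 4.2 pos [0.4322 0.0506 0.2913] grip 1.001 F [ 0.3 -0.2  0.3]
turn deg [ -0.18 -29.14  -0.04] units [-0.0015 -0.2429 -0.0003] minrows 3.0
shift before turn units [-0.2357  0.0553  0.5984]  after turn units [0.0855 0.0533 0.6376] minrows 4.0
```

Emit:
{"op": "arm_command", "data": {"increments": [[0,-0.081,0,0,0,0,0],[0,-0.081,0,0,0,0,0],[0,-0.081,0,0,0,0,0],[0,0,0,0.0214,0.0133,0.16,0],[0,0,0,0.0214,0.0133,0.16,0],[0,0,0,0.0214,0.0133,0.16,0],[0,0,0,0.0214,0.0133,0.16,0],[0,0,0,0,0,0,0]]}}

```text
t: 5.2
eef_pos: [0.4696, 0.0415, 0.0961]
tcp_rot: [-0.005, 0.996, 0.083, 0.024]
ft_force: [0.0, 0.1, 1.3]
gripper_width: 0.5
```

Run:
```python
from h import *
plan(np.array([0.4602,0.0391,0.018]),goal(9.6,0))
c,im,d=shot("w3");P=cloud(c,d)
for col in ["red","yellow"]:
        for m,st,ce in blobs(mask(im,col),25):
            if st[4]>4000: continue
            print(col,st.tolist(),np.round(ce,1),"med",np.round(np.nanmedian(P[m],0),4),onplane(c,[ce],.0265 if col=="red" else .052).round(4))
```

```text
t 5.2 pos [0.4696 0.0415 0.0961] grip 0.5 F [0.  0.1 1.3]
turn deg [-0.32 -2.78 -0.07] units [-0.0026 -0.0231 -0.0006] minrows 1.0
shift before turn units [-0.0447  0.0041  0.2584]  after turn units [-0.0321  0.0026  0.2603] minrows 2.0
red [312, 139, 24, 25, 472] [323.6 151.3] med [0.5198 0.049  0.0261] [[0.5199 0.049  0.0265]]
yellow [315, 211, 20, 51, 971] [324.4 236.1] med [0.4654 0.039  0.0513] [[0.4657 0.0392 0.052 ]]
yellow [424, 345, 26, 35, 441] [434.6 363.2] med [ 0.3609 -0.0731  0.0342] [[ 0.3773 -0.0621  0.052 ]]
```

View pics/w3.png

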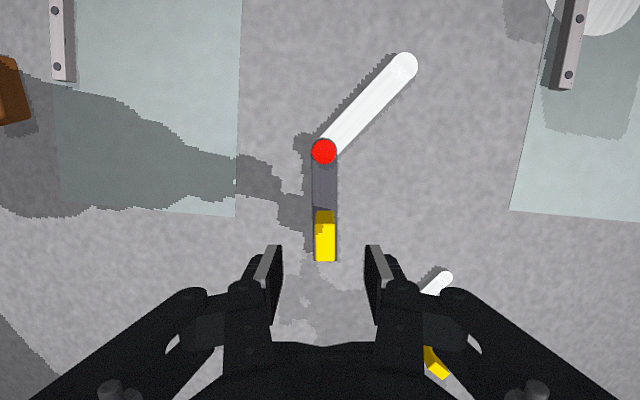

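Emit:
{"op": "arm_command", "data": {"increments": [[-0.0026,-0.0231,0,0,0,0,0],[0,0,0,-0.0305,0.003,0.08,0],[0,0,0,0,0,0.09,0],[0,0,0,0,0,0.09,0],[0,0,0,0,0,0,0],[0,0,0,0,0,0,-1],[0,0,0,0,0,0,-1],[0,0,0,0,0,0,-1]], "grip_force": 60}}

```text
t: 6.25
eef_pos: [0.4626, 0.0399, 0.0221]
tcp_rot: [-0.0, 0.996, 0.084, 0.004]
ft_force: [-1.2, -0.4, 18.5]
gripper_width: 0.153
```

Emit:
{"op": "arm_command", "data": {"increments": [[0,0,0,0,0,0,-1],[0,0,0,0,0,0,-1]]}}

```text
t: 6.5
eef_pos: [0.4626, 0.0399, 0.0221]
tcp_rot: [-0.0, 0.996, 0.084, 0.004]
ft_force: [-2.3, 0.3, 18.1]
gripper_width: 0.157
```

Run:
```python
from h import *
plan(np.array([0.4607,0.0390,0.018]),goal(9.6,0))
```

```text
t 6.5 pos [0.4626 0.0399 0.0221] grip 0.157 F [-2.3  0.3 18.1]
turn deg [ 0.02 -0.41  0.01] units [ 0.0001 -0.0035  0.0001] minrows 1.0
shift before turn units [-0.0069  0.002   0.0135]  after turn units [-0.0068  0.002   0.0136] minrows 1.0
```

Emit:
{"op": "arm_command", "data": {"increments": [[0,0,0,0,0,-0.03,-1],[0,0,0,0,0,-0.08,-1],[0,0,0,0,0,-0.09,-1],[0,0,0,0,0,0,-1],[0,0,0,0,0,0,-1]]}}

```text
t: 7.12
eef_pos: [0.4615, 0.0399, 0.0802]
tcp_rot: [-0.0, 0.996, 0.084, 0.002]
ft_force: [-0.1, -0.5, -3.8]
gripper_width: 0.152
```

```bash
cat >> h.py <<'E'
def stats(c,im,d,cols=("red","yellow"),mn=40,mx=6000):
    P=cloud(c,d)
    for col in cols:
        for m,st,ce in blobs(mask(im,col),mn):
            if st[4]>mx: continue
            print(col,st.tolist(),np.round(ce,1),"med",np.round(np.nanmedian(P[m],0),4))
E
python3 - <<'E'
from h import *
c,im,d=shot("w4"); stats(c,im,d); p,Rt,s=tcp(); P=cloud(c,d)
plan(p,goal(4.15,0))
for m,st,ce in blobs(mask(im,"red"),200):
    X=np.nanmedian(P[m],0); print("cap in tool",Rt.T@(X-p))
E
```

```text
red [304, 126, 38, 39, 1131] [322.7 145.1] med [0.5187 0.0489 0.0839]
yellow [307, 232, 33, 84, 2455] [323.1 274.2] med [0.4673 0.0395 0.1092]
yellow [201, 335, 9, 14, 66] [204.6 341.6] med [0.3375 0.1194 0.0194]
t 7.17 pos [0.4614 0.0398 0.0799] grip 0.156 F [ 0.3 -0.  -4.9]
turn deg [-0.01 -0.24  5.45] units [-0.0001 -0.002   0.0454] minrows 1.0
shift before turn units [0. 0. 0.]  after turn units [0. 0. 0.] minrows 0.0
cap in tool [ 0.05804147  0.00059635 -0.00380076]
```

View pics/w4.png

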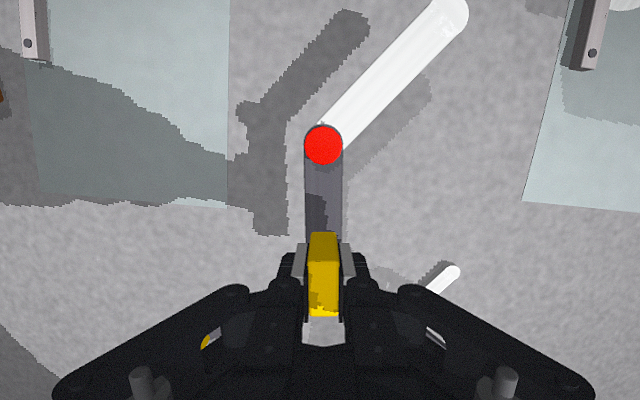

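Run:
```python
from h import *
plan(np.array([.474,.2311,.06]),goal(4.15,0))
```

```text
t 7.17 pos [0.4614 0.0398 0.0799] grip 0.156 F [ 0.3 -0.  -4.9]
turn deg [-0.01 -0.24  5.45] units [-0.0001 -0.002   0.0454] minrows 1.0
shift before turn units [ 0.1477 -0.6217  0.067 ]  after turn units [ 0.0882 -0.6329  0.0663] minrows 4.0
```

Emit:
{"op": "arm_command", "data": {"increments": [[0,-0.002,0.0454,0,0,0,-1],[0,0,0,0.0176,-0.1266,0,-1],[0,0,0,0.0176,-0.1266,0,-1],[0,0,0,0.0176,-0.1266,0,-1],[0,0,0,0.0176,-0.1266,0,-1],[0,0,0,0.0178,-0.1265,0.0,-1],[0,0,0,0,0,0.06,-1],[0,0,0,0,0,0,-1]]}}

```text
t: 8.18
eef_pos: [0.4734, 0.2306, 0.061]
tcp_rot: [0.001, 0.999, 0.036, -0.001]
ft_force: [0.9, 0.1, -3.2]
gripper_width: 0.155
```

```bash
cat >> h.py <<'E'
def topshot(name):
    c,im,d=shot(name,"top"); return c,im,d
E
python3 - <<'E'
from h import *
c,im,d=shot("w5"); stats(c,im,d,("red","copper")); plan(np.array([.474,.2311,.0225]),goal(4.15,0))
p,Rt,s=tcp(); print(p+Rt@[.058,.0006,0])
E
```

```text
red [304, 126, 38, 39, 1128] [322.8 145.1] med [0.5313 0.2339 0.0642]
red [626, 343, 14, 15, 147] [632.6 350.2] med [ 0.3808 -0.04    0.018 ]
copper [145, 91, 87, 93, 5411] [188.5 136.1] med [0.528  0.3133 0.0254]
t 8.22 pos [0.4739 0.2303 0.0618] grip 0.146 F [ 1.1 -0.  -3.1]
turn deg [ 0.05  0.05 -0.04] units [ 0.0004  0.0004 -0.0004] minrows 1.0
shift before turn units [ 0.0006 -0.0026  0.1311]  after turn units [ 0.0004 -0.0025  0.1311] minrows 1.0
[0.53181669 0.23389753 0.06178128]
```

View pics/w5.png

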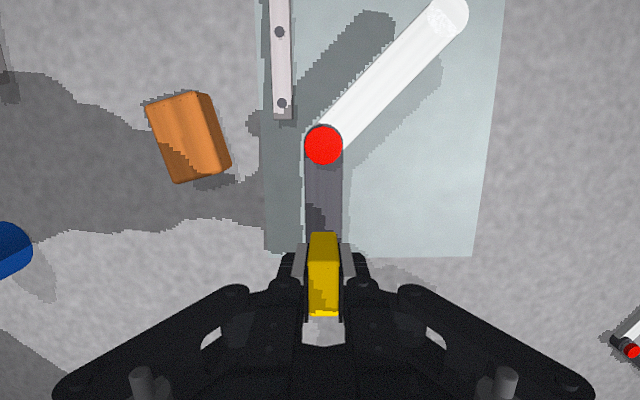

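Run:
```python
from h import *
c,im,d=load("w5")
g=cv2.cvtColor(im,cv2.COLOR_RGB2GRAY)
for (u,v) in [(282,103),(279,32)]:
    w=g[v-6:v+7,u-6:u+7].astype(float); m=w<w.max()*.6; yy,xx=np.nonzero(m&(np.hypot(*np.mgrid[-6:7,-6:7])<6)); print(u-6+xx.mean(),v-6+yy.mean())
    print(onplane(c,[(u-6+xx.mean(),v-6+yy.mean())],.012).round(4))
# right edge of rail (face) : gradient
for v in (45,60,75,90):
    print(v,g[v,268:300])
# stock yaw: left and right edge of stock? print rows
```

```text
281.59493670886076 102.75949367088607
[[0.5508 0.2607 0.012 ]]
279.0125 31.3375
[[0.5908 0.2638 0.012 ]]
45 [124 100 132 193 207 202 201 203 207 209 210 212 217 207 207 208 206 211
 207 207 210 212 113 113 163 160 162 187 187 184 186 188]
60 [126 126 108 174 208 205 206 207 207 214 211 212 215 212 213 212 211 209
 207 208 215 207 131 112 145 161 190 183 179 185 185 182]
75 [123 126 117 124 205 212 205 210 205 208 213 214 212 216 214 214 215 213
 206 209 209 212 205  91 130 168 162 161 190 189 182 188]
90 [121 122 120 112 162 217 209 205 207 208 208 212 213 215 210 213 213 214
 206 210 212 215 204 131 109  93  99 108 126 121 124 128]
```

Emit:
{"op": "arm_command", "data": {"increments": [[0,0,0,0,0,0.06,-1],[0,0,0,0,0,0.06,-1],[0,0,0,0,0,0.01,-1],[0,0,0,0,0,0,-1],[0,0,0,0,0,0,-1]]}}

```text
t: 8.85
eef_pos: [0.4746, 0.2311, 0.0241]
tcp_rot: [-0.0, 0.999, 0.036, 0.001]
ft_force: [0.3, 0.2, -2.9]
gripper_width: 0.153
```

```bash
cat >> h.py <<'E'
Y=4.2
U=np.array([np.cos(np.radians(Y)),np.sin(np.radians(Y)),0]); V=np.array([-U[1],U[0],0])
CA=np.array([.6319,.2506,0]); CB=np.array([.6893,-.133,0])
def where(off,C):
    p,Rt,s=tcp(); q=p+Rt@np.array(off)-C; print("t",round(float(s["t"]),2),"tcp",np.round(p,4),"pivot in frame x,y mm",np.round([q@U*1000,q@V*1000],2),"F along U,V,z",np.round([s["ft_force"]@U,s["ft_force"]@V,s["ft_force"][2]],1),"tq",np.round(s["torque"],2)," grip",round(float(s["gripper_width"]),3)); print("turn to yaw",np.degrees(R.from_matrix(Rt.T@goal(Y,0)).as_rotvec()).round(2))
E
python3 - <<'E'
from h import *
where([.058,.0006,0],CA)
E
```

```text
t 8.85 tcp [0.4746 0.2311 0.0241] pivot in frame x,y mm [-100.26   -8.64] F along U,V,z [ 0.4  0.2 -2.9] tq [-0.01  0.15 -0.03]  grip 0.153
turn to yaw [-0.02 -0.09 -0.06]
```

Emit:
{"op": "arm_command", "data": {"increments": [[0,0,0,0,0,0.007,-1],[0,0,0,0.04,-0.006,0,-1],[0,0,0,0.04,-0.007,0,-1],[0,0,0,0.037,-0.007,0,-1],[0,0,0,0,0,0,-1]]}}

```text
t: 9.48
eef_pos: [0.5101, 0.24, 0.0222]
tcp_rot: [-0.0, 0.999, 0.036, 0.002]
ft_force: [2.7, 2.0, 5.3]
gripper_width: 0.153
```

Run:
```python
from h import *
where([.058,.0006,0],CA)
c,im,d=shot("w6"); stats(c,im,d,("red",))
```

```text
t 9.47 tcp [0.5101 0.24   0.0222] pivot in frame x,y mm [-64.24  -2.26] F along U,V,z [2.8 1.8 5.3] tq [ 0.43 -0.82  0.01]  grip 0.153
turn to yaw [-0.05 -0.19 -0.05]
red [304, 126, 38, 39, 1135] [322.8 145. ] med [0.568  0.2433 0.026 ]
```

View pics/w6.png

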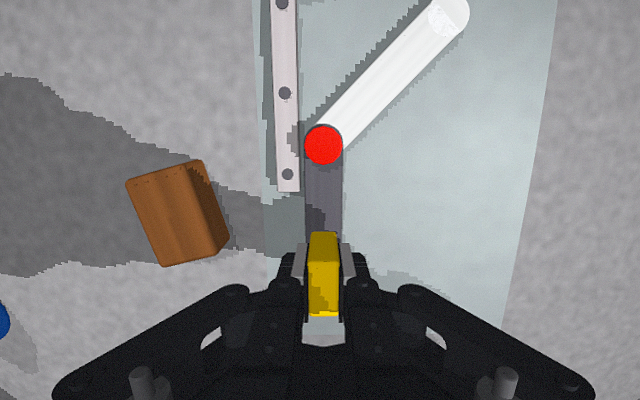

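Emit:
{"op": "arm_command", "data": {"increments": [[0,0,0,0,-0.008,0,-1],[0,0,0,0,-0.004,0,-1],[0,0,0,0.035,0,0,-1],[0,0,0,0.035,0,0,-1],[0,0,0,0.035,0,0,-1],[0,0,0,0.035,0,0,-1],[0,0,0,0,0,0,-1]]}}

```text
t: 10.4
eef_pos: [0.5506, 0.2458, 0.0221]
tcp_rot: [0.0, 0.999, 0.036, 0.0]
ft_force: [-5.5, -3.6, 12.5]
gripper_width: 0.154
```

Run:
```python
from h import *
where([.058,.0006,0],CA)
c,im,d=shot("w7"); stats(c,im,d,("red",))
```

```text
t 10.4 tcp [0.5506 0.2458 0.0221] pivot in frame x,y mm [-23.48   0.49] F along U,V,z [-5.8 -3.1 12.5] tq [-0.73  0.9  -0.04]  grip 0.154
turn to yaw [ 0.01 -0.02 -0.07]
red [304, 126, 39, 39, 1142] [323.3 145.2] med [0.6085 0.2489 0.0261]
```

View pics/w7.png

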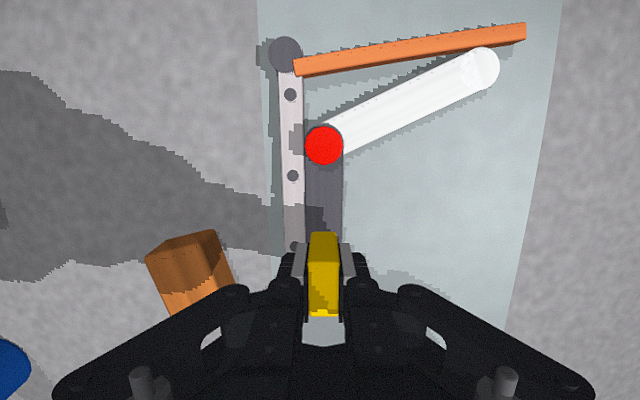

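Emit:
{"op": "arm_command", "data": {"increments": [[0,0,0,0.03,0,-0.005,-1],[0,0,0,0.03,0,0,-1],[0,0,0,0.01,-0.003,0,-1],[0,0,0,0,0,0,-1]]}}

```text
t: 10.95
eef_pos: [0.5712, 0.2475, 0.0226]
tcp_rot: [0.001, 0.999, 0.036, -0.0]
ft_force: [-2.2, -6.2, -4.5]
gripper_width: 0.154
```

Run:
```python
from h import *
where([.058,.0006,0],CA)
```

```text
t 10.95 tcp [0.5712 0.2475 0.0226] pivot in frame x,y mm [-2.78  0.66] F along U,V,z [-2.7 -6.  -4.5] tq [-1.54  0.59  0.11]  grip 0.154
turn to yaw [ 0.09  0.02 -0.08]
```

Emit:
{"op": "arm_command", "data": {"increments": [[0,0,0,0.007,0,0.003,-1],[0,0,0,0.007,0,0,-1],[0,0,0,0,0,0,-1]]}}

```text
t: 11.32
eef_pos: [0.5743, 0.2477, 0.0223]
tcp_rot: [0.001, 0.999, 0.036, -0.001]
ft_force: [-14.8, -9.6, 12.8]
gripper_width: 0.153
```

Run:
```python
from h import *
where([.058,.0006,0],CA)
c,im,d=shot("w8"); stats(c,im,d,("red",))
```

```text
t 11.32 tcp [0.5743 0.2477 0.0223] pivot in frame x,y mm [0.36 0.69] F along U,V,z [-15.5  -8.5  12.8] tq [-2.07  2.8   0.16]  grip 0.153
turn to yaw [ 0.08  0.15 -0.07]
red [304, 126, 39, 39, 1138] [323.1 145.1] med [0.6323 0.2509 0.0261]
```

View pics/w8.png

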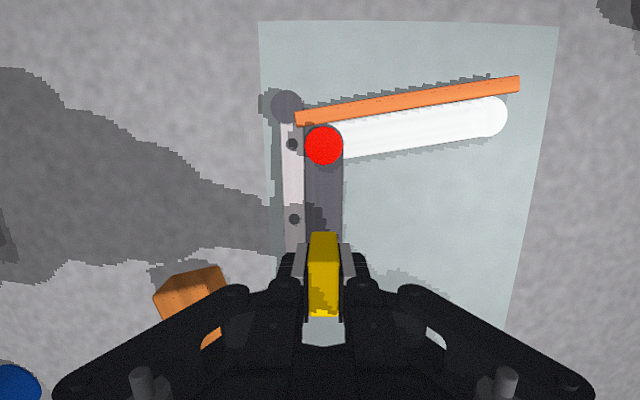

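Emit:
{"op": "arm_command", "data": {"increments": [[0,0,0,-0.004,0.003,-0.005,-1],[0,0,0,0,0,0,-0.5],[0,0,0,0,0,0,0],[0,0,0,0,0,0,0],[0,0,0,0,0,-0.07,0],[0,0,0,0,0,-0.15,0],[0,0,0,0,0,0,-1]]}}

```text
t: 12.25
eef_pos: [0.576, 0.2484, 0.0938]
tcp_rot: [-0.001, 0.999, 0.036, 0.003]
ft_force: [0.6, -0.7, -0.1]
gripper_width: 0.302
```

Run:
```python
from h import *
c,im,d=shot("w9"); stats(c,im,d,("red","yellow"))
plan(np.array([.6322,.2511,.04]),goal(4.2,0))
```

```text
red [312, 128, 25, 26, 502] [324.1 140.1] med [0.632  0.2508 0.0261]
yellow [314, 201, 21, 52, 1015] [324.5 227. ] med [0.577  0.2465 0.0512]
t 12.3 pos [0.5752 0.2483 0.0919] grip 0.211 F [-0.4  1.  -0.5]
turn deg [-0.07 -0.21 -0.04] units [-0.0006 -0.0018 -0.0004] minrows 1.0
shift before turn units [0.1897 0.0047 0.1738]  after turn units [0.1903 0.0046 0.1731] minrows 2.0
```

View pics/w9.png

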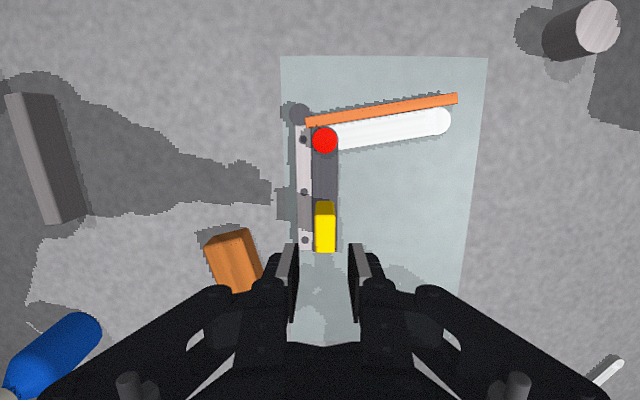

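Emit:
{"op": "arm_command", "data": {"increments": [[0,0,0,0.095,0.002,0,-1],[0,0,0,0.095,0.0025,0,-1],[0,0,0,0,0,0.09,-1],[0,0,0,0,0,0.09,-1],[0,0,0,0,0,0,-1]]}}

```text
t: 12.92
eef_pos: [0.6304, 0.2503, 0.034]
tcp_rot: [0.0, 0.999, 0.036, -0.001]
ft_force: [0.2, -0.2, 1.1]
gripper_width: 0.0
```

Run:
```python
from h import *
plan(np.array([.6322,.2511,.019]),goal(4.2,0))
c,im,d=shot("w10"); stats(c,im,d,("red","yellow"))
```

```text
t 12.93 pos [0.6304 0.2503 0.034 ] grip 0.0 F [ 0.2 -0.2  1.1]
turn deg [ 0.05  0.14 -0.06] units [ 0.0004  0.0011 -0.0005] minrows 1.0
shift before turn units [ 0.0064 -0.0021  0.0501]  after turn units [ 0.0063 -0.0021  0.0501] minrows 1.0
red [305, 229, 32, 24, 355] [319.4 237.9] med [0.6376 0.2518 0.0258]
yellow [318, 323, 11, 23, 202] [323.  334.8] med [0.5859 0.2461 0.0406]
```

View pics/w10.png

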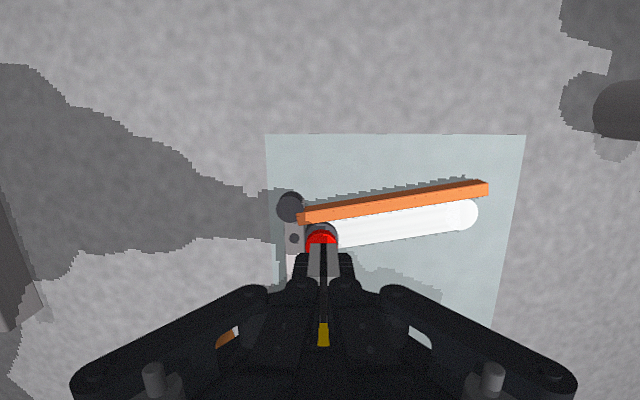

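Emit:
{"op": "arm_command", "data": {"increments": [[0,0,0,0.005,-0.002,0.015,-1],[0,0,0,0,0,0.015,-1],[0,0,0,0,0,0.015,-1],[0,0,0,0,0,0.008,-1],[0,0,0,0,0,0,-1]]}}

```text
t: 13.6
eef_pos: [0.6333, 0.2517, 0.0214]
tcp_rot: [-0.0, 0.999, 0.036, 0.001]
ft_force: [-7.0, -1.0, 25.6]
gripper_width: 0.0
```

Emit:
{"op": "arm_command", "data": {"increments": [[0,0,0,0,0,-0.06,-1],[0,0,0,0,0,-0.15,-1],[0,0,0,-0.12,0,-0.08,0],[0,0.0667,0,-0.12,0,0,0],[0,0.0667,0,0,0,0,0],[0,0.0667,0,0,0,0,0],[0,0.0667,0,0,0,0,0],[0,0,0,0,0,0,0]]}}

```text
t: 14.6
eef_pos: [0.5849, 0.2618, 0.1211]
tcp_rot: [-0.004, 0.971, 0.033, 0.237]
ft_force: [0.5, -0.6, 1.3]
gripper_width: 0.498
```

Run:
```python
from h import *
c,im,d=shot("w11"); stats(c,im,d,("red","yellow"))
g=goal(4.2,32); gp=np.array([.6322,.2511,0])-.06*U+np.array([0,0,.039]); t=gp+.019*g[:,2]; print("target",t)
plan(t+[0,0,.05],g); print(np.round(tcp()[2]["joints"],2))
```

```text
red [327, 197, 20, 21, 303] [336.7 207.1] med [0.6314 0.2509 0.0211]
yellow [331, 259, 19, 37, 681] [340. 277.] med [0.5719 0.2466 0.0514]
target [0.58240256 0.2474431  0.02288709]
t 14.65 pos [0.5861 0.2608 0.1212] grip 0.499 F [1.1 0.4 0.4]
turn deg [ 0.69  4.47 -0.17] units [ 0.0057  0.0373 -0.0014] minrows 1.0
shift before turn units [-0.088   0.0423  0.1361]  after turn units [-0.0985  0.0436  0.1283] minrows 1.0
[-0.75  0.87  0.32  1.87 -0.76  0.   -1.34]
```

View pics/w11.png

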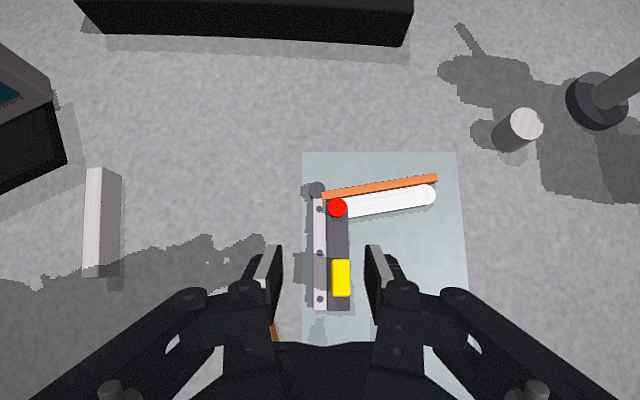

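```bash
cat >> h.py <<'E'
def Rz(a): return R.from_euler("z",a).as_matrix()
def Ry(a): return R.from_euler("y",a).as_matrix()
def chain(j):
    A=Rz(-j[0])@Ry(j[1]); B=A@Rz(-j[2])@Ry(j[3]); C=B@Rz(-j[4])@Ry(j[5]); return A,B,C,C@Rz(-j[6])
E
python3 - <<'E'
from h import *
p,Rt,s=tcp(); j=np.array(s["joints"]); A,B,C,T=chain(j)
print("const?",np.round(T.T@Rt,3)); print("f in tool",np.round(Rt.T@B[:,2],3), "f world",np.round(B[:,2],3)); print(j.tolist())
S=[([1.106,.707,-.028,1.485,.022,.951,-.075],[.2359,-.5243,.2313]),([-0.26,0.5,0.14,1.84,-0.1,0.81,-1.47],[0.45779,0.0477,0.26097]),([-0.22,0.28,0.04,2.36,-0.32,0.,-1.27],[0.4322,0.0506,0.29145]),(j,p)]
Am=[];b=[]
for q,x in S:
    A,B,C,T=chain(q); Am.append(np.c_[[0,0,1],A[:,2],B[:,2],T[:,2]]); b+=list(x)
Am=np.vstack(Am); sol,res,rk,sv=np.linalg.lstsq(Am,np.array(b),rcond=None); print(sol,np.round((Am@sol-b)*1000,1))
E
```

```text
const? [[ 0. -1. -0.]
 [ 1.  0.  0.]
 [-0. -0.  1.]]
f in tool [0.001 0.    1.   ] f world [ 0.462  0.022 -0.886]
[-0.7528675831331456, 0.8744509948984144, 0.31997315296617485, 1.873524651505142, -0.7602940171705649, 0.0008627140463023543, -1.3391467984538785]
[0.38836855 0.4860892  0.3165461  0.33551852] [ 28.8  16.4   7.   -5.2  30.6  -0.3   8.5  29.1  -7.6 -12.6   8.5   0.9]
```

Run:
```python
from h import *
p,Rt,s=tcp(); j=np.array(s["joints"])
S=[([1.106,.707,-.028,1.485,.022,.951,-.075],[.2359,-.5243,.2313]),([-0.26,0.5,0.14,1.84,-0.1,0.81,-1.47],[0.45779,0.0477,0.26097]),([-0.22,0.28,0.04,2.36,-0.32,0.,-1.27],[0.4322,0.0506,0.29145]),(j,p)]
import itertools
def build(q):
    A,B,C,T=chain(q); Z1=Rz(-q[0]); A3=A@Rz(-q[2]); B5=B@Rz(-q[4])
    d={"d1":[0,0,1],"L1":A[:,2],"L2":B[:,2],"L3":T[:,2],"bx":[1,0,0],"by":[0,1,0],"Z1x":Z1[:,0],"y1":Z1[:,1],"Ax":A[:,0],"A3x":A3[:,0],"y3":A3[:,1],"Bx":B[:,0],"y5":B5[:,1],"B5x":B5[:,0],"Cx":C[:,0],"y7":C[:,1]}
    return d
base=["d1","L1","L2","L3"]; ex=["bx","by","Z1x","y1","Ax","A3x","y3","Bx","y5","B5x","Cx","y7"]
out=[]
for k in (0,1,2):
    for c in itertools.combinations(ex,k):
        ks=base+list(c); Am=np.vstack([np.array([build(q)[n] for n in ks],float).T for q,x in S]); b=np.concatenate([x for q,x in S])
        sol=np.linalg.lstsq(Am,b,rcond=None)[0]; out.append((np.abs(Am@sol-b).max()*1000,c,sol.round(4)))
for o in sorted(out,key=lambda o:o[0])[:8]: print(o)
```

```text
(np.float64(1.7149132285756152), ('y1', 'B5x'), array([ 0.3705,  0.5107,  0.3138,  0.3268, -0.0333,  0.0202]))
(np.float64(2.7800758333215714), ('y3', 'B5x'), array([ 0.331 ,  0.5205,  0.2982,  0.3172, -0.032 ,  0.0067]))
(np.float64(3.023079967152266), ('y1', 'Bx'), array([ 0.33  ,  0.5188,  0.2963,  0.3139, -0.0305,  0.0063]))
(np.float64(3.1351801034719475), ('y1', 'A3x'), array([ 0.3189,  0.5134,  0.288 ,  0.3046, -0.0312,  0.0065]))
(np.float64(3.162550289614589), ('y1', 'y5'), array([ 0.3245,  0.5209,  0.29  ,  0.3184, -0.0221, -0.0096]))
(np.float64(3.162550289614721), ('y1', 'y7'), array([ 0.3245,  0.5209,  0.29  ,  0.3184, -0.0221, -0.0096]))
(np.float64(3.1780787290596817), ('bx', 'y1'), array([ 0.3258,  0.5151,  0.2947,  0.3116, -0.0017, -0.0307]))
(np.float64(3.211743889617369), ('by', 'y3'), array([ 0.3143,  0.5215,  0.2926,  0.3092,  0.0021, -0.033 ]))
```

```bash
cat >> h.py <<'E'
K0=R.from_euler("z",90,degrees=True).as_matrix()
def fk(q):
    A,B,C,T=chain(q); return .3705*np.array([0,0,1])+.5107*A[:,2]+.3138*B[:,2]+.3268*T[:,2]-.0333*Rz(-q[0])[:,1]+.0202*(B@Rz(-q[4]))[:,0], T@K0
LO=np.array([-2.71,-.32,-1.57,0,-1.46,0,-2.83]);HI=np.array([2.71,2.16,1.52,2.45,4.6,2.02,2.83])
from scipy.optimize import least_squares
def ik(p,Rt,q0,w=0.0):
    f=lambda q:np.r_[(fk(q)[0]-p)*5,R.from_matrix(fk(q)[1].T@Rt).as_rotvec(),w*(q-q0)]
    o=least_squares(f,np.clip(q0,LO+1e-3,HI-1e-3),bounds=(LO,HI)); return o.x,np.abs(o.fun[:6]).max()
E
python3 - <<'E'
from h import *
rng=np.random.default_rng(0)
st=CB-.06*U+[0,0,.039]; br=np.array([.6322,.2511,.039])-.06*U
for nm,gp in (("bracket",br),("stage",st)):
  for half in (0,1):
    for lean in (15,25,32):
      g=goal(4.2,lean,bool(half)); t=gp+.019*g[:,2]; sols=[]
      for k in range(25):
        q,e=ik(t,g,rng.uniform(LO,HI))
        if e<2e-3: sols.append(q)
      print(nm,half,lean,len(sols)); 
      for q in sols[:4]: print("   ",np.round(q,2))
E
```

```text
bracket 0 15 11
    [-0.64  1.04  0.26  1.72 -0.61  0.19 -1.44]
    [-0.7   1.06  0.39  1.74 -1.05  0.26 -1.03]
    [-0.55  1.03  0.03  1.7   0.48  0.19 -2.5 ]
    [-0.5   1.03 -0.07  1.71  0.83  0.24 -2.83]
bracket 0 25 13
    [-0.36  1.08 -0.41  1.91  1.99  0.58  2.36]
    [-0.55  1.05 -0.06  1.95  2.33  0.35  1.91]
    [-0.58  1.05 -0.    1.96  2.43  0.32  1.79]
    [-0.06  1.29 -1.01  1.88  1.93  1.1   2.72]
bracket 0 32 13
    [-1.04  1.25  0.84  2.09  3.81  0.66  0.11]
    [-0.84  1.12  0.42  2.09  3.24  0.49  0.81]
    [-1.02  1.24  0.8   2.09  3.77  0.64  0.16]
    [-0.15  1.25 -0.84  1.99  2.12  1.08  2.43]
bracket 1 15 14
    [-0.11  1.2  -0.85  1.71  1.54  0.86 -0.11]
    [-0.48  1.04 -0.12  1.71  0.96  0.27  0.2 ]
    [-0.21  1.12 -0.64  1.71  1.44  0.66 -0.11]
    [-0.08  1.22 -0.91  1.71  1.56  0.91 -0.11]
bracket 1 25 14
    [-0.49  1.05 -0.16  1.94  2.17  0.41 -1.05]
    [-0.51  1.05 -0.14  1.94  2.2   0.39 -1.09]
    [-1.11  1.37  1.16  1.99  4.29  0.88  2.72]
    [-0.13  1.21 -0.85  1.88  1.91  0.94 -0.5 ]
bracket 1 32 14
    [-0.31  1.14 -0.53  2.01  2.19  0.84 -0.
[... 676 characters left out ...]
.27  0.9   2.03  4.08  1.06  0.58]
    [-0.37  1.56  1.37  2.04  4.08  1.5   0.25]
stage 1 15 14
    [ 0.26  1.05 -0.14  1.61  0.21  0.23  1.66]
    [ 0.68  1.31 -1.08  1.63  1.53  0.9   0.7 ]
    [ 0.08  1.06  0.27  1.67 -1.06  0.34  2.83]
    [ 0.32  1.06 -0.26  1.62  0.61  0.27  1.28]
stage 1 25 13
    [ 0.41  1.08 -0.37  1.87  2.44  0.27 -0.48]
    [ 0.52  1.13 -0.58  1.84  2.07  0.4  -0.03]
    [ 0.64  1.21 -0.82  1.82  1.93  0.59  0.22]
    [ 0.49  1.12 -0.53  1.85  2.13  0.36 -0.11]
stage 1 32 14
    [ 0.72  1.3  -0.93  1.93  2.25  0.72  0.02]
    [ 0.56  1.16 -0.58  1.96  2.59  0.51 -0.5 ]
    [ 0.26  1.08 -0.01  2.    3.49  0.49 -1.59]
    [ 0.39  1.1  -0.26  1.99  3.11  0.45 -1.13]
```

Emit:
{"op": "arm_command", "data": {"increments": [[0,-0.06,0,0,0,-0.1,0],[0,-0.06,0,0,0,-0.1,0],[0,-0.06,0,0,0,-0.1,0],[0,0,0,-0.1,0.1,0,0],[0,0,0,0,0,0,0]]}}

```text
t: 15.28
eef_pos: [0.5315, 0.2248, 0.1855]
tcp_rot: [0.002, 0.996, 0.031, 0.078]
ft_force: [0.6, 0.8, -0.2]
gripper_width: 0.499
```

```bash
cat >> h.py <<'E'
def js():
    p,Rt,s=tcp(); j=np.array(s["joints"]); B=chain(j)[1]; print("t",round(float(s["t"]),2),"j",np.round(j,3),"tcp",np.round(p,3),"f_tool",np.round(Rt.T@B[:,2],3),"fkerr",np.round((fk(j)[0]-p)*1000,1)); return p,Rt,j,B
E
python3 - <<'E'
from h import *
p,Rt,j,B=js(); f=Rt.T@B[:,2]; print("row -10deg", -f*10/120)
# simulate
q=j.copy(); pp=fk(q)[0]; M=fk(q)[1]
for k in range(18):
    M=M@R.from_rotvec(-f*np.radians(10)).as_matrix(); q2,e=ik(pp,M,q,.02); 
    if k%3==2: print(np.round(q2,2),round(e,3), "maxstep",np.abs(q2-q).max().round(2),"z",M[:,2].round(2))
    q=q2
E
```

```text
t 15.28 j [-0.824  0.804  0.655  1.717 -0.659  0.686 -1.371] tcp [0.532 0.225 0.186] f_tool [0.621 0.126 0.774] fkerr [12.9 -2.4 -7.5]
row -10deg [-0.05175198 -0.01048766 -0.06446849]
[-1.04  0.95  0.82  1.56 -0.35  0.85 -1.37] 0.0 maxstep 0.09 z [ 0.17 -0.32 -0.93]
[-1.21  1.1   0.9   1.52 -0.1   0.89 -1.28] 0.0 maxstep 0.08 z [ 0.29 -0.58 -0.76]
[-1.37  1.25  0.95  1.59  0.13  0.8  -1.18] 0.0 maxstep 0.08 z [ 0.49 -0.69 -0.53]
[-1.54  1.45  1.04  1.77  0.36  0.55 -1.13] 0.0 maxstep 0.1 z [ 0.71 -0.64 -0.29]
[-1.69  1.79  1.24  2.02  0.52  0.1  -1.09] 0.0 maxstep 0.18 z [ 0.89 -0.44 -0.11]
[-1.78  2.07  1.36  2.05 -0.01  0.   -0.36] 0.187 maxstep 0.09 z [ 0.99 -0.14 -0.04]
```

```bash
cat > flip.py <<'E'
from h import *
p,Rt,j,B=js()
g=goal(4.2,32,True); t=np.array([.6322,.2511,.039])-.06*U+.019*g[:,2]+[0,0,.09]
qs,e=ik(t,g,np.array([-.6,1.0,.2,2.0,2.6,.5,-1.2]),.01); print("target",np.round(qs,2),e)
N=22; rows=[]; P0,M0=fk(j); q=j.copy()
for k in range(1,N+1):
    s=k/N; x=j+(qs-j)*s; x[5]-= .25*np.sin(np.pi*s)
    P1,M1=fk(x); rv=R.from_matrix(M0.T@M1).as_rotvec(); d=M0.T@(P1-P0)
    d2=M1.T@(P1-P0)
    q,er=ik(P1,M1,q,.02)
    print(k,"turn",np.round(np.degrees(rv)/120,3).tolist(),"shift(before)",np.round(d/.3,3).tolist(),"after",np.round(d2/.3,3).tolist(),"|",round(np.degrees(np.linalg.norm(rv)),1),P1.round(2),"sim",np.round(q,2))
    P0,M0=P1,M1
E
python3 flip.py
```

```text
t 15.28 j [-0.824  0.804  0.655  1.717 -0.659  0.686 -1.371] tcp [0.532 0.225 0.186] f_tool [0.621 0.126 0.774] fkerr [12.9 -2.4 -7.5]
target [-0.65  0.88  0.05  2.07  2.43  0.38 -1.39] 1.9030866614030377e-05
1 turn [-0.04, 0.001, -0.055] shift(before) [-0.011, 0.096, 0.02] after [-0.022, 0.092, 0.028] | 8.1 [0.54 0.19 0.17] sim [-0.84  0.82  0.68  1.74 -0.58  0.65 -1.31]
2 turn [-0.036, 0.002, -0.058] shift(before) [-0.009, 0.082, 0.02] after [-0.019, 0.079, 0.026] | 8.2 [0.55 0.17 0.17] sim [-0.85  0.83  0.7   1.76 -0.51  0.61 -1.25]
3 turn [-0.032, 0.003, -0.06] shift(before) [-0.006, 0.069, 0.019] after [-0.015, 0.066, 0.023] | 8.2 [0.55 0.15 0.17] sim [-0.86  0.85  0.71  1.78 -0.44  0.57 -1.18]
4 turn [-0.027, 0.004, -0.063] shift(before) [-0.003, 0.055, 0.018] after [-0.01, 0.053, 0.021] | 8.2 [0.56 0.13 0.17] sim [-0.87  0.86  0.71  1.79 -0.37  0.52 -1.11]
5 turn [-0.023, 0.005, -0.065] shift(before) [0.0, 0.043, 0.016] after [-0.006, 0.042, 0.018] | 8.3 [0.56 0.12 0.17] sim [-0.87  0.86  0.71  1.81 -0.3   0.46 -1.04]
6 turn [-0.019, 0.006, -0.066] shift(before) [0.004, 0.032,
[... 2066 characters left out ...]
.92  0.52  1.93  0.37  0.    0.07]
19 turn [-0.017, 0.002, -0.067] shift(before) [0.03, 0.038, 0.001] after [0.024, 0.042, 0.003] | 8.3 [0.59 0.19 0.12] sim [-0.85  0.92  0.5   1.92  0.18  0.    0.4 ]
20 turn [-0.02, 0.001, -0.066] shift(before) [0.029, 0.048, -0.0] after [0.022, 0.052, 0.002] | 8.3 [0.59 0.21 0.12] sim [-0.84  0.91  0.46  1.9   0.05  0.    0.67]
21 turn [-0.023, 0.0, -0.065] shift(before) [0.027, 0.059, -0.001] after [0.019, 0.062, 0.002] | 8.3 [0.59 0.23 0.12] sim [-0.83  0.9   0.42  1.89 -0.01  0.    0.87]
22 turn [-0.026, -0.001, -0.064] shift(before) [0.025, 0.069, -0.003] after [0.016, 0.072, 0.001] | 8.3 [0.58 0.25 0.11] sim [-0.81  0.9   0.37  1.88 -0.03  0.    1.04]
```

```bash
cat > flip.py <<'E'
from h import *
import sys
p,Rt,j,B=js()
pe=np.array(eval(sys.argv[1])); le=float(sys.argv[2]); bump=float(sys.argv[3]); N=int(sys.argv[4]); w=float(sys.argv[5]) if len(sys.argv)>5 else .02
g=goal(4.2,le,True)
qs,e=ik(pe,g,np.array([-.3,.6,.0,2.0,2.6,.9,-1.2]),.01); print("target",np.round(qs,2),e)
P0,M0=fk(j); q=j.copy()
for k in range(1,N+1):
    s=k/N; x=j+(qs-j)*s; x[5]+= bump*np.sin(np.pi*s)
    P1,M1=fk(x); rv=R.from_matrix(M0.T@M1).as_rotvec(); d=M0.T@(P1-P0)
    q,er=ik(P1,M1,q,w)
    print(k,"turn",np.round(np.degrees(rv)/120,3).tolist(),"shift",np.round(d/.3,3).tolist(),"|",round(np.degrees(np.linalg.norm(rv)),1),P1.round(2),"sim",np.round(q,2),round(er,3))
    P0,M0=P1,M1
E
python3 flip.py "[.55,.1,.25]" 55 0.2 26; python3 flip.py "[.5,.0,.3]" 60 0.3 26 .05|tail -4
```

```text
t 15.28 j [-0.824  0.804  0.655  1.717 -0.659  0.686 -1.371] tcp [0.532 0.225 0.186] f_tool [0.621 0.126 0.774] fkerr [12.9 -2.4 -7.5]
target [ 0.3   1.19 -1.57  2.45  2.1   1.75 -0.53] 0.06052286784535762
1 turn [-0.01, -0.074, -0.055] shift [-0.193, 0.045, 0.059] | 11.1 [0.49 0.21 0.15] sim [-0.8   0.83  0.62  1.75 -0.6   0.77 -1.3 ] 0.0
2 turn [-0.007, -0.072, -0.057] shift [-0.184, 0.033, 0.058] | 11.0 [0.44 0.19 0.13] sim [-0.79  0.85  0.58  1.78 -0.53  0.84 -1.22] 0.0
3 turn [-0.004, -0.07, -0.058] shift [-0.173, 0.023, 0.055] | 10.9 [0.39 0.16 0.13] sim [-0.77  0.87  0.55  1.81 -0.46  0.92 -1.14] 0.0
4 turn [-0.003, -0.067, -0.06] shift [-0.161, 0.016, 0.053] | 10.8 [0.34 0.14 0.13] sim [-0.76  0.9   0.51  1.84 -0.39  0.98 -1.06] 0.0
5 turn [-0.002, -0.063, -0.062] shift [-0.148, 0.011, 0.049] | 10.6 [0.31 0.11 0.13] sim [-0.75  0.91  0.49  1.88 -0.31  1.03 -0.98] 0.0
6 turn [-0.002, -0.059, -0.064] shift [-0.135, 0.009, 0.046] | 10.4 [0.28 0.08 0.14] sim [-0.74  0.93  0.46  1.91 -0.22  1.08 -0.9 ] 0.0
7 turn [-0.004, -0.055, -0.065] shift [-0.122, 0.01, 0.042] | 10.2 [0.25 0.
[... 2573 characters left out ...]
n [-0.046, -0.05, 0.014] shift [-0.125, 0.057, -0.052] | 8.3 [0.56 0.1  0.25] sim [ 0.22  0.95 -1.21  2.45  2.18  1.42 -0.76] 0.007
23 turn [-0.052, -0.039, -0.031] shift [-0.074, 0.073, -0.048] | 8.6 [ 0.48 -0.06  0.22] sim [-0.42  0.54  0.45  2.26  0.39  0.    0.89] 0.102
24 turn [-0.05, -0.044, -0.03] shift [-0.084, 0.073, -0.056] | 8.7 [ 0.5  -0.04  0.25] sim [-0.28  0.46  0.3   2.23  0.21  0.    1.19] 0.136
25 turn [-0.046, -0.049, -0.031] shift [-0.095, 0.071, -0.063] | 8.9 [ 0.51 -0.02  0.28] sim [-0.1   0.39  0.07  2.2   0.09  0.    1.43] 0.167
26 turn [-0.042, -0.053, -0.031] shift [-0.106, 0.068, -0.07] | 9.0 [ 0.52 -0.    0.31] sim [ 0.17  0.34 -0.23  2.17  0.04  0.    1.61] 0.193
```

```bash
cat > flip2.py <<'E'
from h import *
import sys
def stepik(q,P,M,mode):
    if mode!="pinv": return ik(P,M,q,mode)
    for it in range(8):
        Pq,Mq=fk(q); e=np.r_[P-Pq,.3*(Mq@R.from_matrix(Mq.T@M).as_rotvec())]
        J=np.zeros((6,7))
        for i in range(7):
            dq=q.copy(); dq[i]+=1e-5; Pi,Mi=fk(dq); J[:,i]=np.r_[(Pi-Pq)/1e-5,.3*(Mq@R.from_matrix(Mq.T@Mi).as_rotvec())/1e-5]
        q=np.clip(q+J.T@np.linalg.solve(J@J.T+1e-5*np.eye(6),e),LO,HI)
    return q,np.abs(e).max()
if __name__=="__main__":
  p,Rt,s=tcp(); j=np.array(s["joints"])
  for mode in ("pinv",.01,.05):
   for A,lean in (([.36,.2,.16],-10),([.40,.12,.2],-10),([.42,.2,.22],-20),([.45,.1,.25],-20)):
    q=j.copy(); P0,M0=fk(q); g=goal(4.2,lean); rv=R.from_matrix(M0.T@g).as_rotvec()
    for k in range(1,9):
        q,e=stepik(q,P0+(np.array(A)-P0)*k/8,M0@R.from_rotvec(rv*k/8).as_matrix(),mode)
    qa=q.copy(); f=chain(q)[1][:,2]; W=fk(q)[0]-.3268*fk(q)[1][:,2]; M=fk(q)[1]; tr=[]
    for k in range(20):
        M=R.from_rotvec(-f*np.radians(9)).as_matrix()@M; q,e=stepik(q,W+.3268*M[:,2],M,mode); tr.append((W+.3268*M[:,2]).round(2))
    print(mode,A,lean,"A",np.round(qa,2),"end",np.round(q,2),round(e,3),"mid",tr[9],"end",tr[-1],"z",M[:,2].round(2))
E
python3 flip2.py
```

```text
pinv [0.36, 0.2, 0.16] -10 A [-0.86  0.74  0.59  1.98 -0.63  0.8  -1.35] end [-1.31  1.34  1.52  2.09  0.53  0.    0.12] 0.171 mid [ 0.51 -0.05  0.31] end [0.74 0.16 0.44] z [ 0.98 -0.15 -0.14]
pinv [0.4, 0.12, 0.2] -10 A [-0.71  0.69  0.66  1.92 -0.52  0.91 -1.25] end [-1.18  1.36  1.52  2.11  0.48  0.    0.32] 0.198 mid [ 0.53 -0.17  0.39] end [0.77 0.05 0.55] z [ 0.97 -0.23  0.08]
pinv [0.42, 0.2, 0.22] -20 A [-0.76  0.8   0.66  1.59 -0.51  1.3  -1.44] end [-1.03  1.23  1.52  1.72  2.51  0.98 -2.2 ] 0.0 mid [ 0.59 -0.11  0.49] end [0.79 0.2  0.73] z [ 0.78 -0.01  0.63]
pinv [0.45, 0.1, 0.25] -20 A [-0.6   0.77  0.69  1.55 -0.43  1.36 -1.3 ] end [-0.84  1.17  1.52  1.68  2.51  1.1  -2.  ] 0.001 mid [ 0.56 -0.22  0.55] end [0.79 0.09 0.79] z [ 0.69 -0.06  0.72]
0.01 [0.36, 0.2, 0.16] -10 A [-0.86  0.74  0.59  1.98 -0.63  0.8  -1.35] end [-1.24  1.05  1.36  1.74 -0.01  0.    0.81] 0.183 mid [ 0.51 -0.05  0.31] end [0.74 0.16 0.44] z [ 0.98 -0.15 -0.14]
0.01 [0.4, 0.12, 0.2] -10 A [-0.71  0.69  0.65  1.92 -0.52  0.91 -1.25] end [-0.89  0.81  0.98  2.05  2.74  0.92 -1.6 ] 0.0 mid [ 0.5
[... 516 characters left out ...]
nd [-1.24  1.06  1.36  1.74  0.07  0.    0.73] 0.182 mid [ 0.51 -0.05  0.31] end [0.74 0.16 0.44] z [ 0.98 -0.15 -0.14]
0.05 [0.4, 0.12, 0.2] -10 A [-0.71  0.69  0.65  1.92 -0.52  0.91 -1.25] end [-0.89  0.81  0.97  2.05  2.74  0.92 -1.59] 0.001 mid [ 0.53 -0.17  0.39] end [0.77 0.05 0.55] z [ 0.97 -0.23  0.08]
0.05 [0.42, 0.2, 0.22] -20 A [-0.76  0.8   0.65  1.59 -0.51  1.3  -1.44] end [-1.02  1.18  1.45  1.72  2.5   1.03 -2.12] 0.001 mid [ 0.59 -0.11  0.49] end [0.79 0.2  0.73] z [ 0.78 -0.01  0.63]
0.05 [0.45, 0.1, 0.25] -20 A [-0.6   0.77  0.69  1.55 -0.43  1.36 -1.3 ] end [-0.84  1.16  1.49  1.68  2.51  1.11 -1.97] 0.001 mid [ 0.56 -0.22  0.55] end [0.79 0.09 0.79] z [ 0.69 -0.06  0.72]
```

```bash
cat > search.py <<'E'
from flip2 import *
import time
rng=np.random.default_rng(1)
p,Rt,s=tcp(); j=np.array(s["joints"])
def path(wps,mode):
    q=j.copy(); P,M=fk(q); n=0
    for (Pt,Mt) in wps:
        rv=R.from_matrix(M.T@Mt).as_rotvec(); N=max(int(np.ceil(np.degrees(np.linalg.norm(rv))/9.5)),int(np.ceil(np.linalg.norm(Pt-P)/.05)),1); n+=N
        for k in range(1,N+1):
            q,e=stepik(q,P+(Pt-P)*k/N,M@R.from_rotvec(rv*k/N).as_matrix(),mode)
            if e>.08: return q,e,n
        P,M=Pt,Mt
    return q,e,n
t0=time.time(); best=[]
while time.time()-t0<500:
    half=rng.random()<.7; wps=[]
    Pv=np.array([rng.uniform(.42,.6),rng.uniform(-.05,.25),rng.uniform(.2,.35)])
    for i in range(rng.integers(1,3)):
        az=rng.uniform(0,360); ti=rng.uniform(25,65); sp=rng.uniform(-180,180)
        a=np.radians(az); M=R.from_rotvec(np.radians(ti)*np.array([np.cos(a),np.sin(a),0])).as_matrix()@goal(sp,0)
        wps.append((Pv,M))
    wps.append((Pv,goal(4.2,40,half))); 
    g=goal(4.2,32,half); wps.append((np.array([.6322,.2511,.039])-.06*U+.019*g[:,2]+[0,0,.06],g))
    q,e,n=path(wps,"pinv")
    if e<.004 and q[4]>1.7 and n<75:
        q2,e2,_=path(wps,.02)
        ok=e2<.006
        best.append((n,ok)); print(n,ok,half,np.round(q,2),np.round(q2,2),Pv.round(3).tolist(),[np.degrees(R.from_matrix(w[1]).as_rotvec()).round(1).tolist() for w in wps],flush=True)
E
timeout 560 python3 search.py
```

```text
30 True True [-0.63  0.95  0.02  2.07  2.49  0.44 -1.45] [-0.5   0.95 -0.2   2.04  2.24  0.55 -1.14] [0.466, 0.179, 0.305] [[137.7, 78.5, -58.3], [74.9, 135.9, -68.0], [-5.1, 139.9, 1.9], [-5.4, 147.9, 1.6]]
44 True False [-0.22  1.06 -0.71  2.    2.01  0.89  2.41] [-0.18  1.08 -0.78  2.    2.    0.96  2.46] [0.526, 0.101, 0.206] [[-59.8, -123.1, -26.5], [97.1, -123.3, 16.2], [-167.7, -6.1, -61.0], [-171.8, -6.3, -49.3]]
35 True True [-0.38  0.98 -0.42  2.02  2.1   0.68 -0.93] [-0.27  1.03 -0.61  2.01  2.03  0.82 -0.79] [0.577, 0.211, 0.269] [[-131.6, -103.3, -61.9], [-64.5, 139.2, -15.1], [-5.1, 139.9, 1.9], [-5.4, 147.9, 1.6]]
28 True True [-0.64  0.95  0.04  2.07  2.52  0.44 -1.49] [-0.48  0.95 -0.23  2.04  2.22  0.57 -1.11] [0.513, 0.182, 0.318] [[-150.6, -70.0, 50.7], [-5.1, 139.9, 1.9], [-5.4, 147.9, 1.6]]
48 True False [-0.12  1.14 -0.92  1.99  1.99  1.07  2.53] [ 0.02  1.37 -1.32  1.98  2.02  1.45  2.75] [0.429, 0.065, 0.293] [[-106.9, -50.6, -22.2], [66.8, -133.9, 49.9], [-167.7, -6.1, -61.0], [-171.8, -6.3, -49.3]]
33 True True [-0.52  0.95 -0.17  2.05  2.27  0.53 -1.18] [-
[... 4259 characters left out ...]
0.9, 163.3, -65.2], [-167.7, -6.1, -61.0], [-171.8, -6.3, -49.3]]
43 True False [-0.58  0.95 -0.07  2.06  2.37  0.48  1.83] [-0.57  0.95 -0.09  2.06  2.35  0.49  1.86] [0.571, 0.117, 0.285] [[85.7, 119.9, -69.1], [-21.7, -148.4, 78.0], [-167.7, -6.1, -61.0], [-171.8, -6.3, -49.3]]
41 True True [-0.6   0.95 -0.03  2.06  2.43  0.46 -1.38] [-0.16  1.1  -0.83  2.    1.99  0.99 -0.66] [0.449, 0.153, 0.283] [[-60.2, -136.8, -13.3], [105.1, 96.6, -49.5], [-5.1, 139.9, 1.9], [-5.4, 147.9, 1.6]]
47 True True [-0.35  0.99 -0.47  2.02  2.08  0.72 -0.89] [-0.28  1.02 -0.6   2.01  2.03  0.81 -0.8 ] [0.465, 0.232, 0.322] [[-6.8, -145.7, -59.3], [71.6, 107.0, -55.6], [-5.1, 139.9, 1.9], [-5.4, 147.9, 1.6]]
```

```bash
cat > ev.py <<'E'
from flip2 import *
p,Rt,s=tcp(); j=np.array(s["joints"])
C=[([.5,.129,.336],[-139.3,-83.6,55.9]),([.468,.104,.332],[-20.9,-148.5,66.3]),([.519,.027,.304],[47.3,134.3,-69.1]),([.52,.014,.293],[-167,-14.1,56.9]),([.513,.182,.318],[-150.6,-70,50.7]),([.449,.137,.324],[5.3,123.6,-56.0]),([.434,.184,.335],[-75.9,-127.7,-25.8]),([.432,.224,.33],[-19.9,-148.4,2.9])]
for Pv,v in C:
  for mode in ("pinv",.02):
    Pv=np.array(Pv); q=j.copy(); P,M=fk(q); mj=9; md=np.zeros(7); me=0; n=0
    for Mt in (R.from_rotvec(np.radians(v)).as_matrix(),goal(4.2,40,True)):
        rv=R.from_matrix(M.T@Mt).as_rotvec(); N=int(np.ceil(max(np.degrees(np.linalg.norm(rv))/9,np.linalg.norm(Pv-P)/.05))); n+=N
        for k in range(1,N+1):
            q0=q; q,e=stepik(q,P+(Pv-P)*k/N,M@R.from_rotvec(rv*k/N).as_matrix(),mode); mj=min(mj,q[5]); md=np.maximum(md,abs(q-q0)); me=max(me,e)
        P,M=Pv,Mt
        if Mt is not None and k==N and mode=="pinv": print("   z",M[:,2].round(2),"turn units total",(np.degrees(rv)/120).round(3),N)
    print(Pv,v,mode,n,"minj6",mj.round(2),"maxdq/limit-per-row",(md/(np.array([1.89,1.89,2.57,2.57,3.01,3.01,3.01])*.7*.125)).round(2),"err",round(me,3),np.round(q,2))
E
python3 ev.py
```

```text
z [-0.59 -0.2  -0.78] turn units total [ 0.124 -0.393 -0.466] 9
   z [ 0.64  0.05 -0.77] turn units total [-0.707 -0.283 -0.805] 15
[0.5   0.129 0.336] [-139.3, -83.6, 55.9] pinv 24 minj6 0.24 maxdq/limit-per-row [1.11 0.33 0.68 0.55 3.39 0.74 2.7 ] err 0.014 [-0.74  0.3   0.29  2.38  2.35  0.25 -1.15]
[0.5   0.129 0.336] [-139.3, -83.6, 55.9] 0.02 24 minj6 0.4 maxdq/limit-per-row [1.29 0.32 1.07 0.5  1.66 0.63 1.  ] err 0.017 [-0.37  0.31 -0.23  2.32  1.87  0.4  -0.69]
   z [-0.35 -0.68 -0.64] turn units total [ 0.309 -0.561 -1.226] 19
   z [ 0.64  0.05 -0.77] turn units total [-0.438 -0.463 -0.015] 9
[0.468 0.104 0.332] [-20.9, -148.5, 66.3] pinv 28 minj6 0.35 maxdq/limit-per-row [1.69 0.59 1.26 0.76 3.36 0.9  3.19] err 0.0 [-0.39  0.26 -0.17  2.45  2.13  0.4  -0.94]
[0.468 0.104 0.332] [-20.9, -148.5, 66.3] 0.02 28 minj6 0.37 maxdq/limit-per-row [2.31 0.59 1.88 0.73 2.81 0.83 2.66] err 0.003 [-0.23  0.28 -0.38  2.43  1.98  0.45 -0.8 ]
   z [ 0.06 -0.83 -0.56] turn units total [-0.139 -0.58  -1.069] 17
   z [ 0.64  0.05 -0.77] turn units total [-0.526 -0.12  -0.157] 8
[0.519 0.027 
[... 2004 characters left out ...]
] err 0.0 [-1.11  0.27  0.38  2.45  1.9   0.35 -0.95]
[0.434 0.184 0.335] [-75.9, -127.7, -25.8] 0.02 24 minj6 0.38 maxdq/limit-per-row [1.12 0.4  0.64 0.55 1.87 0.47 1.72] err 0.002 [-0.75  0.26 -0.11  2.4   1.69  0.5  -0.77]
   z [-0.5   0.03 -0.86] turn units total [ 0.459 -0.026 -1.271] 19
   z [ 0.64  0.05 -0.77] turn units total [-0.066 -0.584 -0.154] 9
[0.432 0.224 0.33 ] [-19.9, -148.4, 2.9] pinv 28 minj6 0.4 maxdq/limit-per-row [1.42 0.49 0.93 0.83 2.61 0.62 2.75] err 0.0 [-1.15  0.31  0.3   2.38  1.68  0.4  -0.83]
[0.432 0.224 0.33 ] [-19.9, -148.4, 2.9] 0.02 28 minj6 0.45 maxdq/limit-per-row [1.1  0.49 0.58 0.7  2.14 0.62 2.34] err 0.002 [-0.85  0.31 -0.1   2.34  1.58  0.54 -0.73]
```

Run:
```python
from flip2 import *
p,Rt,s=tcp(); j=np.array(s["joints"])
print("shift",(Rt.T@(np.array([.46,.14,.33])-p)/.3).round(3))
for mode in ("pinv",.02):
    q=j.copy(); P,M=fk(q); Pv=P+np.array([.46,.14,.33])-p
    for k in range(1,5): q,e=stepik(q,P+(Pv-P)*k/4,M,mode)
    print(np.round(q,2))
    Mt=R.from_rotvec(np.radians([5.3,123.6,-56])).as_matrix()
    for Mt,N in ((Mt,22),(goal(4.2,40,True),8)):
        rv=R.from_matrix(M.T@Mt).as_rotvec(); print("per row",(np.degrees(rv)/120/N).round(4))
        for k in range(1,N+1):
            q,e=stepik(q,Pv,M@R.from_rotvec(rv*k/N).as_matrix(),mode)
            if k%3==0 or k==N: print(k,np.round(q,2),round(e,3))
        M=Mt
```

```text
shift [-0.177  0.272 -0.513]
[-0.92  0.47  0.85  1.84 -0.43  0.86 -1.4 ]
per row [-0.0198 -0.0263 -0.0581]
3 [-0.91  0.56  0.79  1.66 -0.26  1.09 -1.24] 0.0
6 [-0.93  0.65  0.73  1.53 -0.09  1.24 -1.05] 0.0
9 [-0.98  0.72  0.66  1.48  0.08  1.32 -0.85] 0.0
12 [-1.05  0.77  0.6   1.51  0.27  1.33 -0.66] 0.0
15 [-1.13  0.79  0.55  1.61  0.46  1.27 -0.49] 0.0
18 [-1.21  0.79  0.5   1.77  0.67  1.16 -0.37] 0.0
21 [-1.28  0.78  0.47  1.98  0.92  1.02 -0.3 ] 0.0
22 [-1.3   0.77  0.46  2.06  1.02  0.98 -0.29] 0.0
per row [-0.0485  0.0064  0.0089]
3 [-1.26  0.57  0.46  2.23  1.25  0.71 -0.44] 0.0
6 [-1.09  0.39  0.41  2.39  1.73  0.45 -0.76] 0.0
8 [-0.7   0.31  0.13  2.45  2.25  0.37 -1.13] 0.0
[-0.91  0.46  0.84  1.84 -0.42  0.86 -1.4 ]
per row [-0.0198 -0.0263 -0.0581]
3 [-0.91  0.56  0.79  1.66 -0.25  1.09 -1.24] 0.0
6 [-0.93  0.65  0.73  1.53 -0.09  1.24 -1.05] 0.0
9 [-0.98  0.72  0.67  1.48  0.08  1.32 -0.85] 0.0
12 [-1.05  0.77  0.61  1.51  0.27  1.33 -0.66] 0.0
15 [-1.13  0.79  0.55  1.61  0.46  1.27 -0.49] 0.0
18 [-1.21  0.79  0.5   1.77  0.68  1.16 -0.37] 0.0
21 [-1.28  0.78  0.46  1.98  0.93  1.03 -0.3 ] 0.0
22 [-1.3   0.77  0.45  2.05  1.02  0.99 -0.3 ] 0.0
per row [-0.0485  0.0064  0.0089]
3 [-1.24  0.56  0.43  2.23  1.25  0.73 -0.44] 0.0
6 [-1.04  0.38  0.33  2.38  1.69  0.48 -0.73] 0.0
8 [-0.64  0.3   0.04  2.44  2.16  0.39 -1.06] 0.001
```

Smooth and robust in simulation. Executing in pieces.

Emit:
{"op": "arm_command", "data": {"increments": [[0,0,0,-0.044,0.068,-0.128,0],[0,0,0,-0.044,0.068,-0.128,0],[0,0,0,-0.044,0.068,-0.128,0],[0,0,0,-0.044,0.068,-0.128,0],[-0.02,-0.026,-0.058,0,0,0,0],[-0.02,-0.026,-0.058,0,0,0,0],[-0.02,-0.026,-0.058,0,0,0,0],[-0.02,-0.026,-0.058,0,0,0,0]]}}

```text
t: 16.27
eef_pos: [0.4621, 0.1413, 0.3295]
tcp_rot: [0.108, 0.958, 0.264, -0.03]
ft_force: [0.8, 0.8, -0.3]
gripper_width: 0.498
```

Emit:
{"op": "arm_command", "data": {"increments": [[-0.02,-0.026,-0.058,0,0,0,0],[-0.02,-0.026,-0.058,0,0,0,0],[-0.02,-0.026,-0.058,0,0,0,0],[-0.02,-0.026,-0.058,0,0,0,0],[-0.02,-0.026,-0.058,0,0,0,0],[-0.02,-0.026,-0.058,0,0,0,0],[-0.02,-0.026,-0.058,0,0,0,0],[-0.02,-0.026,-0.058,0,0,0,0]]}}

```text
t: 17.27
eef_pos: [0.4625, 0.1421, 0.3296]
tcp_rot: [0.285, 0.667, 0.649, -0.23]
ft_force: [0.2, -0.5, -0.4]
gripper_width: 0.497
```

```bash
python3 -c "
from h import *
js()"
```

```text
t 17.27 j [-1.02   0.747  0.608  1.508  0.294  1.312 -0.634] tcp [0.462 0.142 0.33 ] f_tool [0.573 0.779 0.256] fkerr [ 23.3 -22.5   3.7]
```

As simulated. Continue.

Emit:
{"op": "arm_command", "data": {"increments": [[-0.02,-0.026,-0.058,0,0,0,0],[-0.02,-0.026,-0.058,0,0,0,0],[-0.02,-0.026,-0.058,0,0,0,0],[-0.02,-0.026,-0.058,0,0,0,0],[-0.02,-0.026,-0.058,0,0,0,0],[-0.02,-0.026,-0.058,0,0,0,0],[-0.02,-0.026,-0.058,0,0,0,0],[-0.02,-0.026,-0.058,0,0,0,0]]}}

```text
t: 18.27
eef_pos: [0.4623, 0.1432, 0.3293]
tcp_rot: [0.376, 0.174, 0.836, -0.36]
ft_force: [1.2, 1.0, 0.2]
gripper_width: 0.499
```

Emit:
{"op": "arm_command", "data": {"increments": [[-0.02,-0.026,-0.058,0,0,0,0],[-0.02,-0.026,-0.058,0,0,0,0],[-0.049,0.006,0.009,0,0,0,0],[-0.049,0.006,0.009,0,0,0,0],[-0.049,0.006,0.009,0,0,0,0],[-0.049,0.006,0.009,0,0,0,0],[-0.04,0.005,0.007,0,0,0,0],[-0.03,0.004,0.005,0,0,0,0]]}}

```text
t: 19.27
eef_pos: [0.4618, 0.1428, 0.3297]
tcp_rot: [0.365, -0.013, 0.925, -0.107]
ft_force: [0.6, 0.3, 0.6]
gripper_width: 0.504
```

```bash
python3 -c "
from h import *
p,Rt,j,B=js(); plan(p,goal(4.2,40,True))
g=goal(4.2,32,True); t=np.array([.6322,.2511,.039])-.06*U+.019*g[:,2]; plan(t+[0,0,.08],g)"
```

```text
t 19.27 j [-1.075  0.385  0.458  2.289  1.553  0.449 -0.523] tcp [0.462 0.143 0.33 ] f_tool [0.217 0.376 0.901] fkerr [ 40.6 -12.9  14.3]
t 19.27 pos [0.4618 0.1428 0.3297] grip 0.504 F [0.6 0.3 0.6]
turn deg [-13.82   2.68   2.52] units [-0.1151  0.0223  0.021 ] minrows 2.0
shift before turn units [0. 0. 0.]  after turn units [0. 0. 0.] minrows 0.0
t 19.27 pos [0.4618 0.1428 0.3297] grip 0.504 F [0.6 0.3 0.6]
turn deg [-13.98  10.64   1.55] units [-0.1165  0.0887  0.013 ] minrows 2.0
shift before turn units [0.1784 0.5195 0.7439]  after turn units [0.039  0.3184 0.8673] minrows 5.0
```

Emit:
{"op": "arm_command", "data": {"increments": [[-0.035,0.007,0.007,0,0,0,0],[-0.035,0.007,0.007,0,0,0,0],[-0.03,0.006,0.005,0,0,0,0],[-0.015,0.003,0.002,0,0,0,0],[0,0,0,0,0,0,0]]}}

```text
t: 19.9
eef_pos: [0.4618, 0.1419, 0.3296]
tcp_rot: [0.341, -0.033, 0.939, 0.011]
ft_force: [0.6, -0.6, 1.1]
gripper_width: 0.499
```

```bash
python3 -c "
from h import *
p,Rt,j,B=js(); 
g=goal(4.2,32,True); t=np.array([.6322,.2511,.039])-.06*U+.019*g[:,2]; plan(t+[0,0,.08],g)"
```

```text
t 19.9 j [-0.758  0.285  0.275  2.327  2.011  0.23  -0.829] tcp [0.462 0.142 0.33 ] f_tool [0.168 0.154 0.974] fkerr [41.4 -7.3 17.7]
t 19.9 pos [0.4618 0.1419 0.3296] grip 0.499 F [ 0.6 -0.6  1.1]
turn deg [-0.25  7.91 -0.05] units [-0.0021  0.0659 -0.0004] minrows 1.0
shift before turn units [0.1575 0.3251 0.852 ]  after turn units [0.0384 0.3214 0.867 ] minrows 5.0
```

Emit:
{"op": "arm_command", "data": {"increments": [[0,0,0,0.026,0.054,0.142,0],[0,0,0,0.026,0.054,0.142,0],[0,0,0,0.026,0.054,0.142,0],[0,0,0,0.026,0.054,0.142,0],[0,0,0,0.026,0.054,0.142,0],[0,0,0,0.026,0.054,0.142,0],[0,0,0,0,0,0,0]]}}

```text
t: 20.78
eef_pos: [0.5814, 0.2487, 0.0994]
tcp_rot: [0.34, -0.035, 0.94, 0.01]
ft_force: [-0.8, -0.2, 0.0]
gripper_width: 0.498
```

```bash
python3 -c "
from h import *
p,Rt,j,B=js(); 
g=goal(4.2,32,True); t=np.array([.6322,.2511,.039])-.06*U+.019*g[:,2]; plan(t+[0,0,.03],g)
c,im,d=shot('w12'); stats(c,im,d)"
```

```text
t 20.77 j [-0.542  0.927 -0.139  2.098  2.387  0.665 -1.304] tcp [0.581 0.249 0.099] f_tool [0.595 0.163 0.787] fkerr [24.5 -5.3 16.8]
t 20.77 pos [0.5814 0.2487 0.0994] grip 0.498 F [-0.8 -0.2  0. ]
turn deg [-0.29  7.71  0.18] units [-0.0024  0.0642  0.0015] minrows 1.0
shift before turn units [ 0.0967 -0.0035  0.1214]  after turn units [ 0.0796 -0.0044  0.1332] minrows 1.0
red [312, 191, 22, 12, 182] [322.8 196.8] med [0.6318 0.2509 0.0211]
yellow [310, 121, 24, 72, 1612] [322.1 156.6] med [0.5586 0.2456 0.046 ]
```

View pics/w12.png

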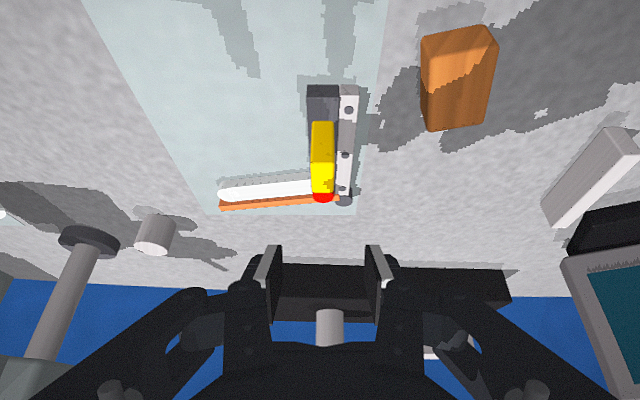

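Emit:
{"op": "arm_command", "data": {"increments": [[-0.002,0.064,0.0015,0,0,0,0],[0,0,0,0.04,-0.002,0.067,0],[0,0,0,0.04,-0.002,0.066,0],[0,0,0,0,0,0,0]]}}

```text
t: 21.32
eef_pos: [0.5826, 0.245, 0.0551]
tcp_rot: [0.283, -0.034, 0.958, 0.008]
ft_force: [0.4, -0.6, 1.7]
gripper_width: 0.503
```

```bash
python3 -c "
from h import *
g=goal(4.2,32,True); t=np.array([.6320,.2510,.040])-.06*U+.019*g[:,2]; plan(t,g)
c,im,d=shot('w13'); stats(c,im,d)"
```

```text
t 21.32 pos [0.5826 0.245  0.0551] grip 0.503 F [ 0.4 -0.6  1.7]
turn deg [-0.3   0.91 -0.03] units [-0.0025  0.0076 -0.0003] minrows 1.0
shift before turn units [0.0572 0.0083 0.0868]  after turn units [0.0558 0.0079 0.0877] minrows 1.0
red [318, 258, 20, 3, 43] [327.4 258.7] med [0.6372 0.2509 0.0211]
yellow [316, 176, 27, 82, 2116] [328.8 216.7] med [0.5585 0.2455 0.0446]
```

View pics/w13.png

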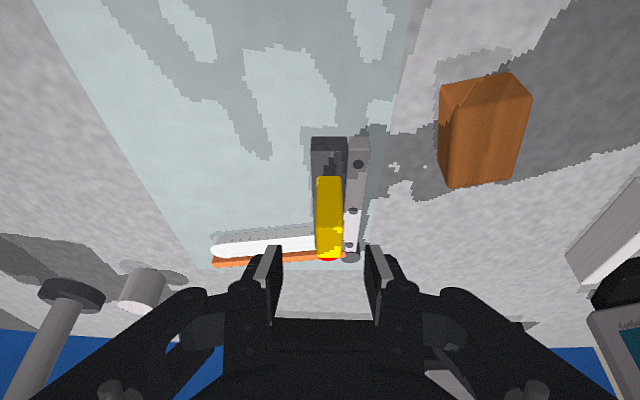

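Emit:
{"op": "arm_command", "data": {"increments": [[-0.0025,0.0076,0,0.028,0.004,0.044,0],[0,0,0,0.028,0.004,0.044,0],[0,0,0,0,0,0,0],[0,0,0,0,0,0,-1],[0,0,0,0,0,0,-1],[0,0,0,0,0,0,-1],[0,0,0,0,0,0,-1]], "grip_force": 60}}

```text
t: 22.25
eef_pos: [0.5829, 0.248, 0.0242]
tcp_rot: [0.276, -0.035, 0.96, 0.011]
ft_force: [-4.1, -0.4, 6.3]
gripper_width: 0.158
```

```bash
python3 -c "
from h import *
g=goal(4.2,32,True); t=np.array([.6320,.2510,.040])-.06*U+.019*g[:,2]; plan(t,g)
c,im,d=shot('w14'); shot('t14','top')"
```

```text
t 22.25 pos [0.5829 0.248  0.0242] grip 0.158 F [-4.1 -0.4  6.3]
turn deg [ 0.06  0.07 -0.04] units [ 0.0005  0.0006 -0.0003] minrows 1.0
shift before turn units [ 0.0027 -0.0022 -0.0005]  after turn units [ 0.0027 -0.0022 -0.0004] minrows 1.0
```

View pics/w14.png

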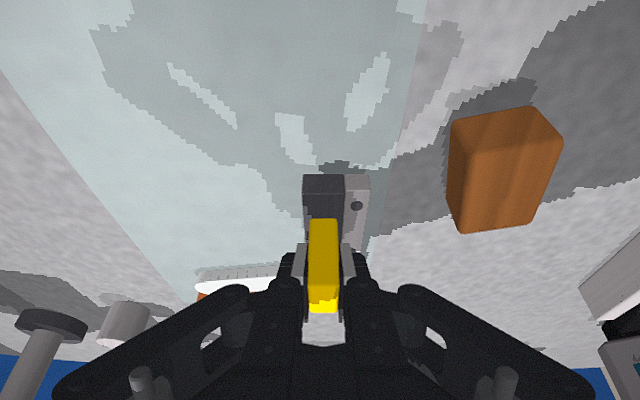

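```bash
cat >> h.py <<'E'
def mv(*L):
    p,Rt,s=tcp()
    for (u,v,z) in L: print((u,v,z),"mm ->",(Rt.T@(u*U+v*V+np.array([0,0,z]))/300).round(4).tolist())
E
python3 -c "
from h import *
mv((-15,-3,0),(0,0,60),(0,-390,0),(10,0,0),(0,10,0),(0,0,10))
p,Rt,s=tcp(); t=p+np.array([0,0,.06])-.015*U-.003*V; print(Rt.T@(np.array([.5558,-.1482,t[2]])-t)/.3)"
```

```text
(-15, -3, 0) mm -> [0.0424, -0.01, -0.0266]
(0, 0, 60) mm -> [-0.1062, 0.0003, -0.1695]
(0, -390, 0) mm -> [-0.0008, -1.3, -0.0015]
(10, 0, 0) mm -> [-0.0282, -0.0, 0.0177]
(0, 10, 0) mm -> [0.0, 0.0333, 0.0]
(0, 0, 10) mm -> [-0.0177, 0.0, -0.0282]
[ 0.115167   -1.30074163 -0.07411566]
```

Emit:
{"op": "arm_command", "data": {"increments": [[0,0,0,0.021,-0.005,-0.0135,-1],[0,0,0,0.021,-0.005,-0.0135,-1],[0,0,0,-0.053,0,-0.085,-1],[0,0,0,-0.053,0,-0.085,-1],[0,0,0,0,0,0,-1]]}}

```text
t: 22.98
eef_pos: [0.5678, 0.244, 0.0854]
tcp_rot: [0.276, -0.035, 0.96, 0.011]
ft_force: [-0.2, 0.6, -5.8]
gripper_width: 0.155
```

```bash
python3 -c "
from h import *
p,Rt,j,B=js(); plan(np.array([.5558,-.1482,p[2]]),goal(4.2,32,True))
c,im,d=shot('t15','top'); save('t15z',cv2.resize(im[130:300,200:430],None,fx=3.4,fy=3.4,interpolation=cv2.INTER_CUBIC))"
```

```text
t 22.98 j [-0.532  0.91  -0.1    2.046  2.31   0.461 -1.206] tcp [0.568 0.244 0.085] f_tool [0.416 0.159 0.895] fkerr [24.3 -6.9 15.9]
t 22.98 pos [0.5678 0.244  0.0854] grip 0.155 F [-0.2  0.6 -5.8]
turn deg [ 0.09  0.12 -0.04] units [ 0.0008  0.001  -0.0004] minrows 1.0
shift before turn units [ 0.114  -1.301  -0.0743]  after turn units [ 0.1152 -1.301  -0.072 ] minrows 7.0
```

View pics/t15z.png

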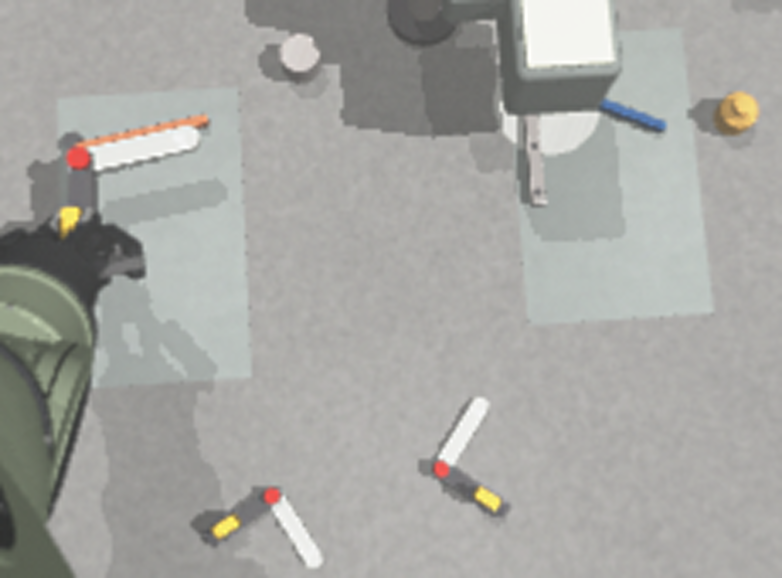

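Emit:
{"op": "arm_command", "data": {"increments": [[0,0,0,0.011,-0.13,-0.007,-1],[0,0,0,0.011,-0.13,-0.007,-1],[0,0,0,0.011,-0.13,-0.007,-1],[0,0,0,0.011,-0.13,-0.007,-1],[0,0,0,0.011,-0.13,-0.007,-1],[0,0,0,0.011,-0.13,-0.007,-1],[0,0,0,0.011,-0.13,-0.007,-1],[0,0,0,0.011,-0.13,-0.007,-1]]}}

```text
t: 24.02
eef_pos: [0.5588, -0.0705, 0.0826]
tcp_rot: [0.275, -0.035, 0.961, 0.012]
ft_force: [1.1, 0.6, -2.6]
gripper_width: 0.154
```

Emit:
{"op": "arm_command", "data": {"increments": [[0,0,0,0.011,-0.13,-0.007,-1],[0,0,0,0.012,-0.13,-0.008,-1],[0,0,0,0,0,0,-1],[0,0,0,0,0,0,-1]]}}

```text
t: 24.52
eef_pos: [0.5567, -0.1473, 0.0831]
tcp_rot: [0.275, -0.035, 0.961, 0.012]
ft_force: [0.1, 0.0, -3.4]
gripper_width: 0.155
```

```bash
python3 -c "
from h import *
p,Rt,j,B=js(); plan(np.array([.5558,-.1482,p[2]]),goal(4.2,32,True))
c,im,d=shot('t16','top'); stats(c,im,d,('red','blue'),6); save('t16z',cv2.resize(im[110:250,300:440],None,fx=4,fy=4,interpolation=cv2.INTER_CUBIC))
c,im,d=shot('s16','scene'); save('s16z',cv2.resize(im[130:300,190:400],None,fx=3.5,fy=3.5,interpolation=cv2.INTER_CUBIC))
shot('w16')
"
```

```text
t 24.52 j [ 0.478  0.913 -0.296  2.183  3.122  0.448 -1.124] tcp [ 0.557 -0.147  0.083] f_tool [0.391 0.187 0.901] fkerr [19.7  1.8 19.2]
t 24.52 pos [ 0.5567 -0.1473  0.0831] grip 0.155 F [ 0.1  0.  -3.4]
turn deg [ 0.15 -0.01 -0.1 ] units [ 0.0012 -0.0001 -0.0008] minrows 1.0
shift before turn units [ 0.0027 -0.0028 -0.0017]  after turn units [ 0.0027 -0.0028 -0.0017] minrows 1.0
blue [512, 96, 17, 4, 38] [521.4  97.3] med [ 0.8297 -0.545   0.1167]
blue [517, 222, 63, 30, 953] [545.3 232.3] med [ 0.4838 -0.6407  0.0052]
blue [128, 238, 22, 15, 237] [139.3 245.3] med [0.4324 0.4615 0.0609]
```

View pics/t16z.png

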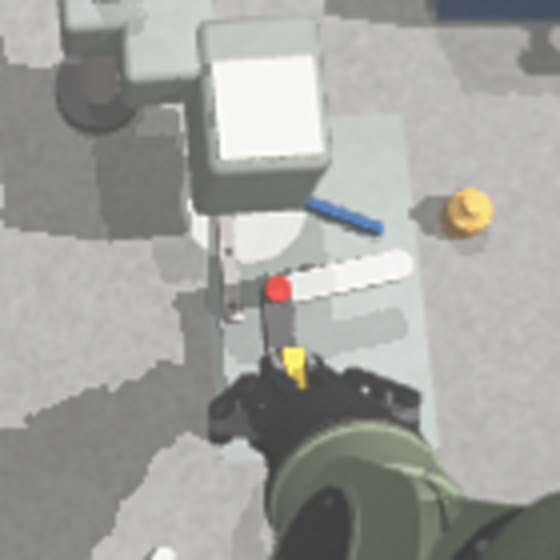

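View pics/s16z.png

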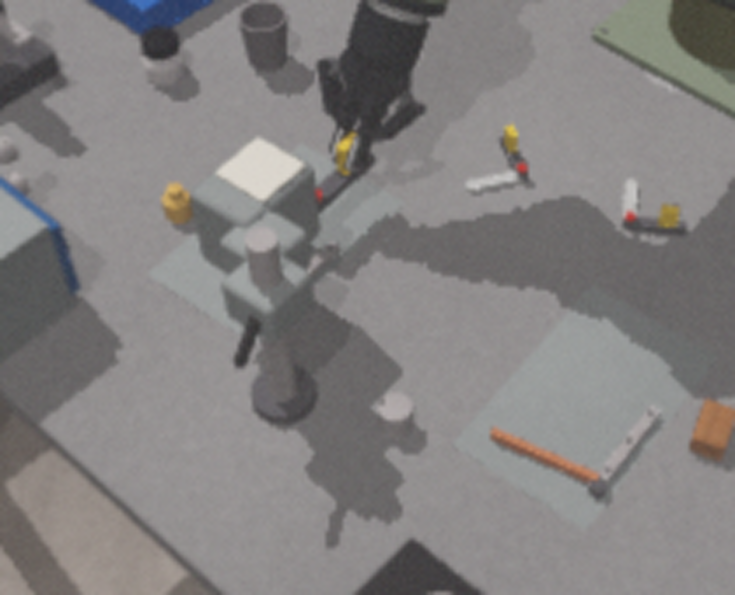

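View pics/w16.png

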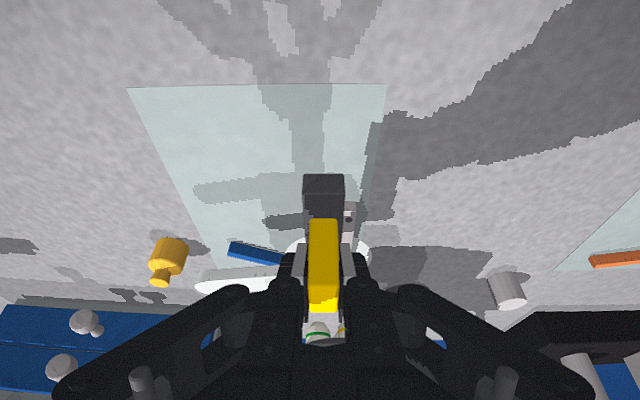

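```bash
python3 -c "
from h import *
c,im,d=load('t16'); h=cv2.cvtColor(im,cv2.COLOR_RGB2HSV)
m=((h[...,0]<8)|(h[...,0]>172))&(h[...,1]>120); m[:170]=0;m[195:]=0;m[:,:355]=0;m[:,385:]=0
v,u=np.nonzero(m); print(len(u),u.mean(),v.mean()); X=onplane(c,[(u.mean(),v.mean())],.0804)[0]; print(X.round(4), cloud(c,d)[int(v.mean()),int(u.mean())].round(4)); q=X-CB; print('frame',q@U*1000,q@V*1000)
# calibration check: holes of rails in top0
c,im,d=load('top0')
save('hz',cv2.resize(im[150:215,330:410],None,fx=9,fy=9,interpolation=cv2.INTER_CUBIC))
"
```

```text
30 368.8 181.66666666666666
[ 0.6055 -0.1434  0.0804] [ 0.6079 -0.1417  0.0778]
frame -84.38240388941978 -4.214562670550443
```

View pics/hz.png

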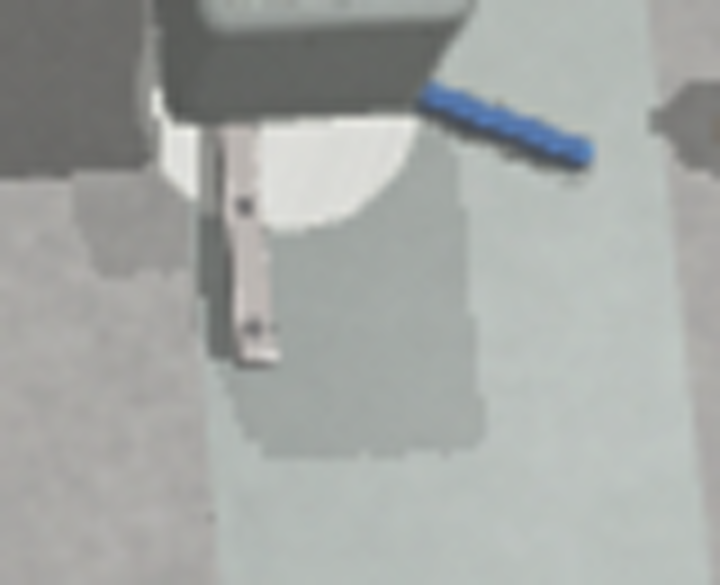

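Emit:
{"op": "arm_command", "data": {"increments": [[0,0,0,0.033,-0.008,0.053,-1],[0,0,0,0.033,0,0.053,-1],[0,0,0,0.033,0,0.053,-1],[0,0,0,0,0,0,-1],[0,0,0,0,0,0,-1]]}}

```text
t: 25.3
eef_pos: [0.5576, -0.15, 0.0284]
tcp_rot: [0.276, -0.035, 0.96, 0.011]
ft_force: [-0.1, -0.9, -3.1]
gripper_width: 0.156
```

```bash
cat >> h.py <<'E'
def wst():
    p,Rt,s=tcp(); q=p+.0492*U-.0006*V-CB; F=s["ft_force"]; print("t",round(float(s["t"]),2),"tcp",np.round(p,4),"pivot x,y mm",np.round([q@U*1000,q@V*1000],2),"F U,V,z",np.round([F@U,F@V,F[2]],1),"turn err",np.degrees(R.from_matrix(Rt.T@goal(4.2,32,True)).as_rotvec()).round(2),"grip",round(float(s["gripper_width"]),3))
E
python3 -c "
from h import *
wst(); shot('w17')"
```

```text
t 25.3 tcp [ 0.5576 -0.15    0.0284] pivot x,y mm [-83.35  -7.88] F U,V,z [-0.2 -0.9 -3.1] turn err [ 0.07  0.06 -0.01] grip 0.156
```

View pics/w17.png

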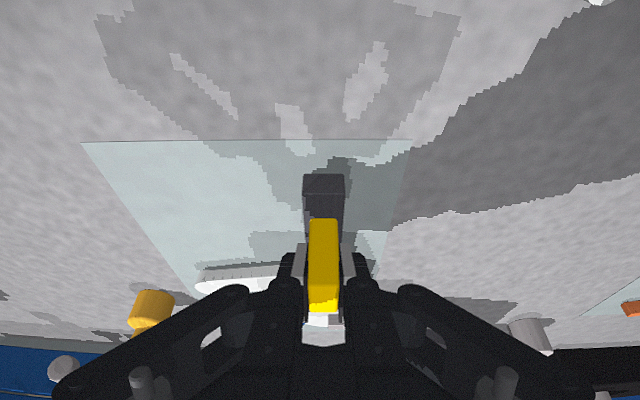

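Emit:
{"op": "arm_command", "data": {"increments": [[0,0,0,0.0076,0,0.0121,-1],[0,0,0,0,0.01,0,-1],[0,0,0,-0.035,0.01,0.022,-1],[0,0,0,-0.035,0,0.022,-1],[0,0,0,0,0,0,-1]]}}

```text
t: 25.98
eef_pos: [0.5829, -0.1424, 0.0242]
tcp_rot: [0.277, -0.035, 0.96, 0.01]
ft_force: [1.5, 0.5, 2.7]
gripper_width: 0.151
```

```bash
python3 -c "
from h import *
wst()"
```

```text
t 25.98 tcp [ 0.5829 -0.1424  0.0242] pivot x,y mm [-57.65  -2.2 ] F U,V,z [1.6 0.4 2.7] turn err [0.03 0.18 0.01] grip 0.151
```

Emit:
{"op": "arm_command", "data": {"increments": [[0,0,0,0,0.007,0,-1],[0,0,0,0,0.005,0,-1],[0,0,0,-0.028,0,0.0177,-1],[0,0,0,-0.028,0,0.0177,-1],[0,0,0,0,0,0,-1]]}}

```text
t: 26.6
eef_pos: [0.6018, -0.1384, 0.0242]
tcp_rot: [0.277, -0.035, 0.96, 0.01]
ft_force: [0.9, -2.1, 8.5]
gripper_width: 0.154
```

```bash
python3 -c "
from h import *
wst()
c,im,d=shot('t18','top'); save('t18z',cv2.resize(im[110:250,300:440],None,fx=4,fy=4,interpolation=cv2.INTER_CUBIC))"
```

```text
t 26.6 tcp [ 0.6018 -0.1384  0.0242] pivot x,y mm [-38.48   0.44] F U,V,z [ 0.7 -2.2  8.5] turn err [-0.06  0.15 -0.05] grip 0.154
```

View pics/t18z.png

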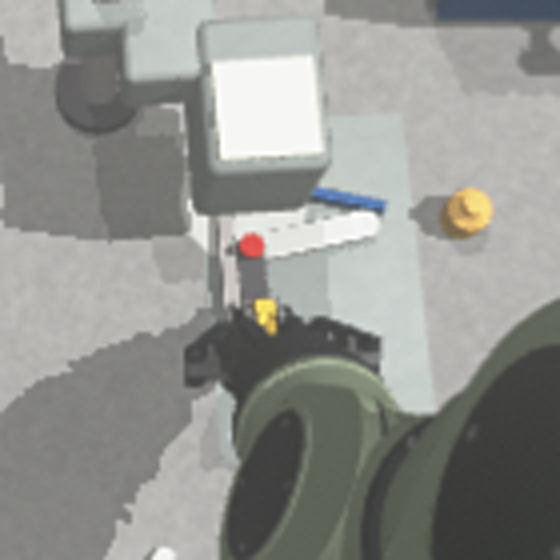

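Emit:
{"op": "arm_command", "data": {"increments": [[0,0,0,-0.03,0,0.0155,-1],[0,0,0,-0.028,0,0.0177,-1],[0,0,0,-0.022,0,0.014,-1],[0,0,0,0,0,0,-1]]}}

```text
t: 27.15
eef_pos: [0.6291, -0.1363, 0.0243]
tcp_rot: [0.276, -0.035, 0.96, 0.01]
ft_force: [3.7, -4.9, -1.8]
gripper_width: 0.149
```

```bash
python3 -c "
from h import *
wst()"
```

```text
t 27.15 tcp [ 0.6291 -0.1363  0.0243] pivot x,y mm [-11.08   0.49] F U,V,z [ 3.3 -5.2 -1.8] turn err [-0.04  0.07 -0.06] grip 0.149
```

```bash
python3 -c "
from h import *
c,im,d=shot('w19'); c,im,d=shot('s19','scene'); save('s19z',cv2.resize(im[130:270,200:370],None,fx=4.5,fy=4.5,interpolation=cv2.INTER_CUBIC))"
```

```text
(no output)
```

View pics/s19z.png

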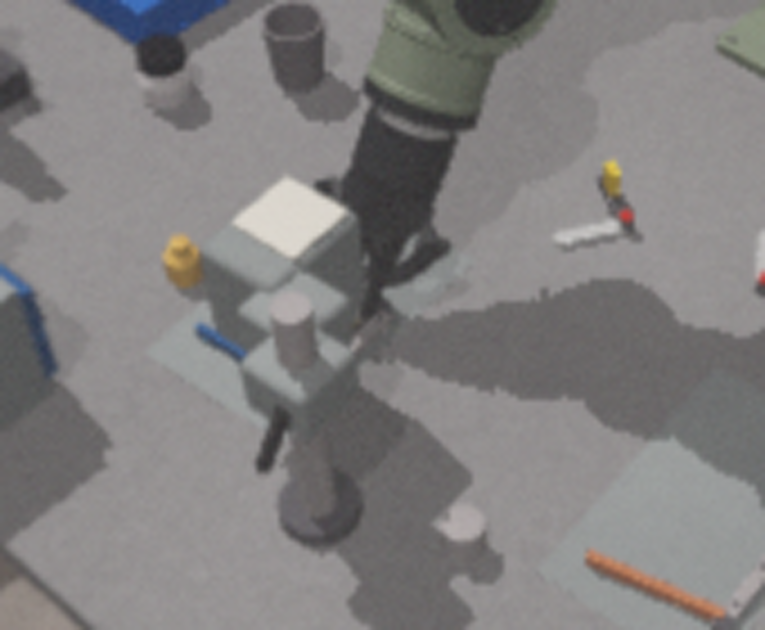

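View pics/w19.png

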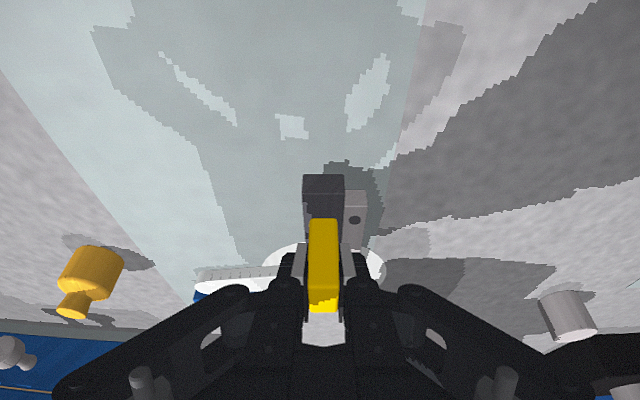

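Emit:
{"op": "arm_command", "data": {"increments": [[0,0,0,-0.014,0,0.0089,-1],[0,0,0,-0.009,0,0.0062,-1],[0,0,0,0,0,0,-1]]}}

```text
t: 27.62
eef_pos: [0.6368, -0.1358, 0.0242]
tcp_rot: [0.276, -0.035, 0.961, 0.01]
ft_force: [-5.5, -4.6, 8.1]
gripper_width: 0.154
```

```bash
python3 -c "
from h import *
wst()"
```

```text
t 27.62 tcp [ 0.6368 -0.1358  0.0242] pivot x,y mm [-3.35  0.47] F U,V,z [-5.9 -4.2  8.1] turn err [-0.03  0.04 -0.06] grip 0.154
```

Emit:
{"op": "arm_command", "data": {"increments": [[0,0,0,-0.0066,0,0.0025,-1],[0,0,0,0,0,0,-1]]}}

```text
t: 27.88
eef_pos: [0.6386, -0.1356, 0.0242]
tcp_rot: [0.275, -0.035, 0.961, 0.01]
ft_force: [-3.8, -4.9, 4.6]
gripper_width: 0.155
```

```bash
python3 -c "
from h import *
wst()"
```

```text
t 27.88 tcp [ 0.6386 -0.1356  0.0242] pivot x,y mm [-1.6   0.48] F U,V,z [-4.2 -4.6  4.6] turn err [-0.02 -0.02 -0.07] grip 0.155
```

Emit:
{"op": "arm_command", "data": {"increments": [[0,0,0,-0.0066,0,0.0041,-1],[0,0,0,0,0,0,-1],[0,0,0,-0.0056,0,0.0035,-1],[0,0,0,0,0,0,-1]]}}

```text
t: 28.38
eef_pos: [0.64, -0.1356, 0.0241]
tcp_rot: [0.273, -0.035, 0.961, 0.01]
ft_force: [-40.6, -5.2, 37.5]
gripper_width: 0.153
```

```bash
python3 -c "
from h import *
wst();shot('w20')"
```

```text
t 28.38 tcp [ 0.64   -0.1356  0.0241] pivot x,y mm [-0.13  0.45] F U,V,z [-40.9  -2.2  37.5] turn err [ 0.01 -0.31 -0.09] grip 0.153
```

View pics/w20.png

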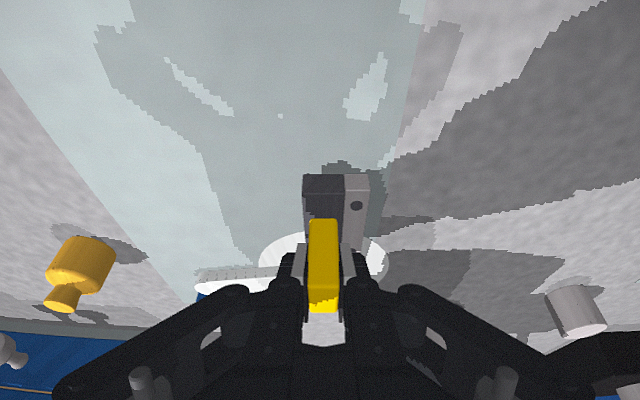

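Emit:
{"op": "arm_command", "data": {"increments": [[0,0,0,0.004,0,-0.006,-1],[0,0,0,0.002,0,-0.003,-1],[0,0,0,0,0,0,-1]]}}

```text
t: 28.8
eef_pos: [0.6396, -0.1356, 0.0251]
tcp_rot: [0.275, -0.035, 0.961, 0.01]
ft_force: [-2.7, -6.1, -2.2]
gripper_width: 0.153
```

```bash
python3 -c "
from h import *
wst()"
```

```text
t 28.8 tcp [ 0.6396 -0.1356  0.0251] pivot x,y mm [-0.6  0.5] F U,V,z [-3.2 -5.8 -2.2] turn err [-0.01 -0.07 -0.08] grip 0.153
```

Emit:
{"op": "arm_command", "data": {"increments": [[0,0,0,-0.001,0,0.0046,-1],[0,0,0,-0.0015,0,0.001,-1],[0,0,0,0,0,0,-1]]}}

```text
t: 29.18
eef_pos: [0.6398, -0.1356, 0.0242]
tcp_rot: [0.274, -0.035, 0.961, 0.01]
ft_force: [-21.9, -5.8, 16.9]
gripper_width: 0.152
```

```bash
python3 -c "
from h import *
wst()"
```

```text
t 29.18 tcp [ 0.6398 -0.1356  0.0242] pivot x,y mm [-0.33  0.46] F U,V,z [-22.3  -4.2  16.9] turn err [ 0.   -0.19 -0.09] grip 0.152
```

Emit:
{"op": "arm_command", "data": {"increments": [[0,0,0,0.001,0,-0.003,-1],[0,0,0,0,0,0,-0.6],[0,0,0,0,0,0,-0.3],[0,0,0,0,0,0,0],[0,0,0,0,0,0,0],[0,0,0,0,0,0,0]]}}

```text
t: 29.92
eef_pos: [0.6415, -0.1345, 0.0253]
tcp_rot: [0.276, -0.035, 0.961, 0.011]
ft_force: [0.3, 0.5, 0.4]
gripper_width: 0.5
```

```bash
python3 -c "
from h import *
wst();shot('w21')"
```

```text
t 29.93 tcp [ 0.6415 -0.1345  0.0253] pivot x,y mm [1.41 1.38] F U,V,z [0.3 0.4 0.4] turn err [ 0.05  0.04 -0.04] grip 0.5
```

View pics/w21.png

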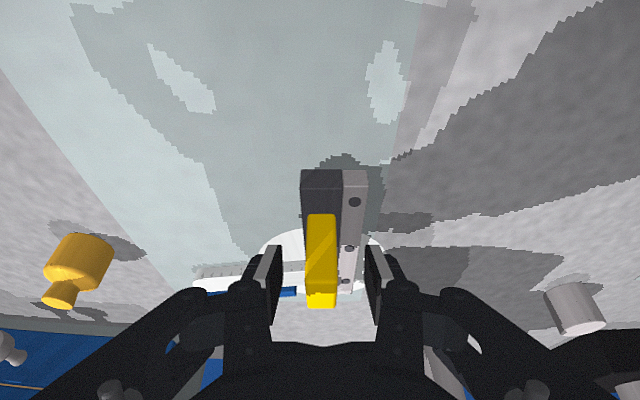

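Emit:
{"op": "arm_command", "data": {"increments": [[0,0,0,0,0,-0.08,0],[0,0,0,0,0,-0.12,0],[0,0,0,0,0,-0.15,0],[0,0,0,0,0,-0.15,0],[0,0,0,0,0,-0.15,0],[0,0,0,0,0,0,0]]}}

```text
t: 30.72
eef_pos: [0.5379, -0.143, 0.193]
tcp_rot: [0.277, -0.035, 0.96, 0.01]
ft_force: [0.1, -0.1, -0.9]
gripper_width: 0.502
```

```bash
python3 -c "
from h import *
js();c,im,d=shot('w22');stats(c,im,d,('red','yellow','blue'))
c,im,d=shot('t22','top'); save('t22z',cv2.resize(im[110:250,300:440],None,fx=4,fy=4,interpolation=cv2.INTER_CUBIC));stats(c,im,d,('red','yellow'),6)"
```

```text
t 30.73 j [ 0.514  0.654 -0.337  2.173  3.092  0.19  -1.149] tcp [ 0.538 -0.143  0.193] f_tool [0.172 0.077 0.982] fkerr [24.3 -0.7 23.1]
red [317, 200, 13, 11, 124] [323.2 204.6] med [ 0.6853 -0.1329  0.0208]
yellow [317, 159, 13, 40, 503] [323.1 178.9] med [ 0.6155 -0.138   0.0464]
blue [254, 207, 55, 11, 302] [280.7 212.5] med [ 0.7149 -0.1892  0.0134]
blue [269, 299, 27, 43, 896] [283.3 321.6] med [ 2.4954 -0.2773 -0.4734]
blue [498, 311, 142, 89, 5197] [589.2 351.5] med [ 2.4945  1.9995 -0.278 ]
blue [467, 334, 15, 20, 122] [474.  343.4] med [ 2.4936  1.0693 -0.3471]
blue [172, 349, 52, 51, 1049] [202.6 376.2] med [ 2.4959 -0.7439 -0.1151]
blue [424, 359, 51, 41, 837] [447.  380.6] med [ 2.4948  0.8032 -0.1144]
```

View pics/w22.png

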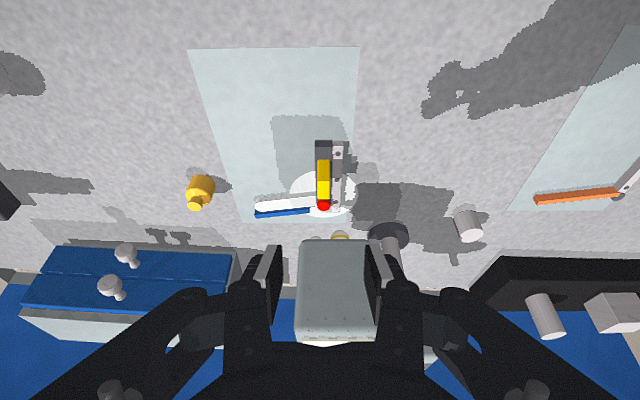

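View pics/t22z.png

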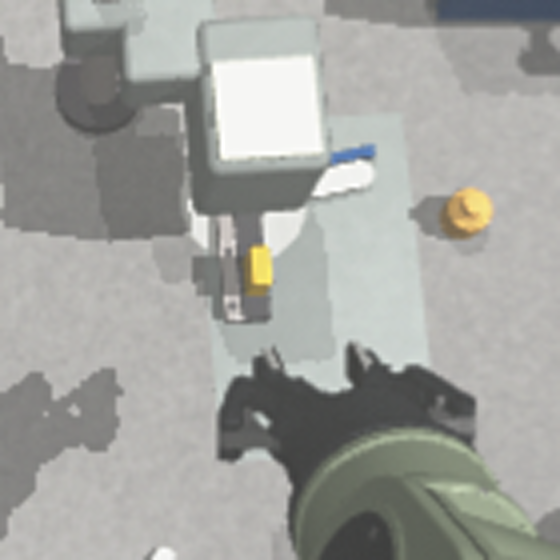

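```bash
python3 -c "
from h import *
for n,(u0,u1,v0,v1) in (('w22',(225,385,120,235)),('w12',(200,370,70,225))):
    c,im,d=load(n); save(n+'z',cv2.resize(im[v0:v1,u0:u1],None,fx=5,fy=5,interpolation=cv2.INTER_CUBIC))
"
```

```text
(no output)
```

View pics/w22z.png

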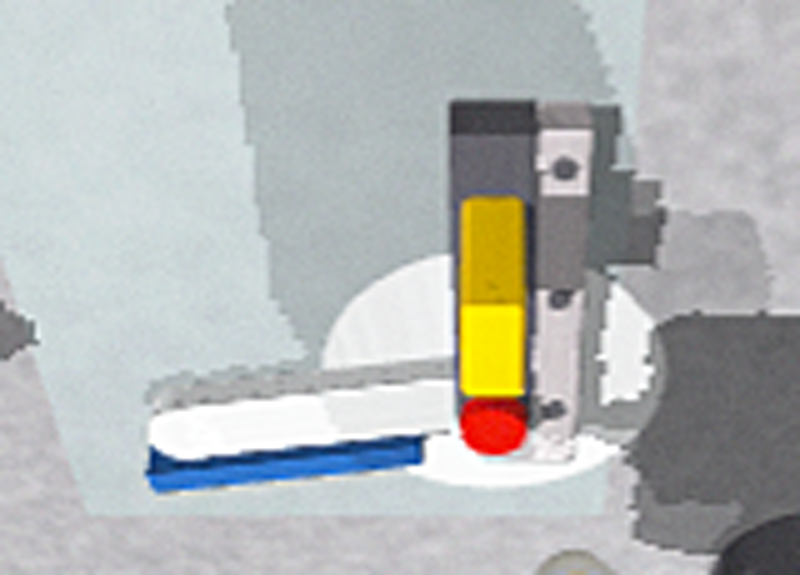

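View pics/w12z.png

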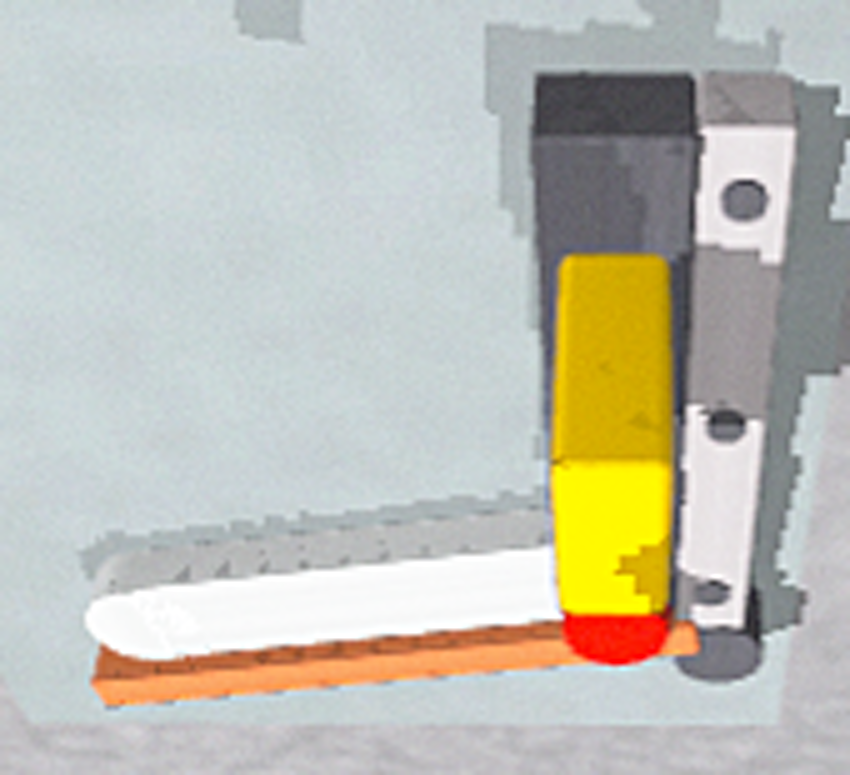

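```bash
python3 -c "
from h import *
c,im,d=load('w22'); A=np.array
def L(nm,pts,z,c=c,o=(225,120)):
    X=onplane(c,A(pts,float)/5+A(o)-.4,z); a=X[1]-X[0]; print(nm,X[:,:2].round(4).tolist(),'inside angle',round((np.degrees(np.arctan2(a[1],a[0]))+180-4.2)%360,2), 'frame',[( (x-CB)@U*1000).round(1) for x in X],[((x-CB)@V*1000).round(1) for x in X])
L('fence far top',[(425,465),(152,492)],.014); L('fence near top',[(425,448),(152,476)],.014)
L('blade near',[(450,432),(205,458)],.010); L('blade far-from-fence',[(450,380),(150,411)],.010)
L('hole/cap',[(565,168),(553,410)],.012); L('cap',[(492,426),(492,427)],.0215)
c2,im2,d2=load('w12')
print('bracket'); L('leg far top',[(700,650),(108,707)],.014,c2,(200,70)); L('holes',[(744,200),(711,591)],.012,c2,(200,70)); L('blade',[(550,622),(190,657)],.01,c2,(200,70))
# depth-based fits of top surfaces
P=cloud(c,d); b=[b for b in blobs(mask(im,'blue'),100) if b[2][1]<230][0]
def pc(pts):
    mu=pts.mean(0); w,v=np.linalg.eigh(np.cov((pts-mu).T)); a=v[:,1]*-np.sign(v[1,1]); return (np.degrees(np.arctan2(a[1],a[0]))+180-4.2)%360
q=P[b[0]]; print('fence pca',pc(q[q[:,2]>.0115][:,:2]))
for n,bx in (('w22',(250,316,195,216)),('w12',(215,305,175,205))):
    c,im,d=load(n); P=cloud(c,d); g=im.min(2); m=(g>225); mm=np.zeros_like(m); mm[bx[2]:bx[3],bx[0]:bx[1]]=1; m&=mm&(P[...,2]>.006)&(P[...,2]<.013); print(n,'blade pca',m.sum(),pc(P[m][:,:2]))
"
```

```text
fence far top [[0.7106, -0.1499], [0.728, -0.2258]] inside angle 98.71 frame [np.float64(20.0), np.float64(31.8)] [np.float64(-18.4), np.float64(-95.3)]
fence near top [[0.7035, -0.1502], [0.7209, -0.2251]] inside angle 98.89 frame [np.float64(12.9), np.float64(24.8)] [np.float64(-18.2), np.float64(-94.1)]
blade near [[0.701, -0.1436], [0.7169, -0.2107]] inside angle 99.09 frame [np.float64(10.9), np.float64(21.8)] [np.float64(-11.5), np.float64(-79.5)]
blade far-from-fence [[0.6806, -0.1447], [0.6985, -0.224]] inside angle 98.48 frame [np.float64(-9.5), np.float64(2.5)] [np.float64(-11.0), np.float64(-91.4)]
hole/cap [[0.6078, -0.1226], [0.688, -0.117]] inside angle 179.8 frame [np.float64(-80.5), np.float64(-0.1)] [np.float64(16.3), np.float64(16.0)]
cap [[0.6849, -0.1334], [0.6853, -0.1334]] inside angle 179.97 frame [np.float64(-4.4), np.float64(-4.0)] [np.float64(-0.1), np.float64(-0.1)]
bracket
leg far top [[0.6447, 0.2665], [0.672, 0.1585]] inside angle 100.01 frame [np.float64(-15.3), np.float64(4.1)] [np.float64(401.7), np.float64(292.0)]
holes [[0.5509, 0.2608], [0.6303, 0.2667]] inside angle 180.02 frame [np.float64(-109.1), np.float64(-29.6)] [np.float64(402.9), np.float64(402.9)]
blade [[0.644, 0.2401], [0.66, 0.1751]] inside angle 99.64 frame [np.float64(-17.9), np.float64(-6.6)] [np.float64(375.4), np.float64(309.4)]
fence pca 99.25506931809514
w22 blade pca 592 99.47203173462349
w12 blade pca 1207 100.30438547792726
```

```bash
python3 -c "
from h import *
A=np.array
def X(n,o,pt,z):
    c,im,d=load(n); return onplane(c,[A(pt,float)/5+A(o)-.4],z)[0]
for n,o,s,r,bs,br in (('w22',(225,120),(492,133),(563,128),(492,101),(563,103)),('w12',(200,70),(615,133),(748,125),(615,74),(748,73))):
    a=X(n,o,s,.014);b=X(n,o,r,.012);c=X(n,o,bs,0);e=X(n,o,br,0); print(n,'stock end - rail end top (mm)',((a-b)@U*1000).round(2),'bottom',((c-e)@U*1000).round(2))
for n,ys,(u1,u2) in (('w22',(120,160),(318,337)),('w12',(70,110),(318,350))):
    c,im,d=load(n); g=cv2.cvtColor(im,cv2.COLOR_RGB2GRAY); print(n)
    for u in (u1,u1+4,u2,u2+4): print(u,g[ys[0]+10:ys[0]+32,u].tolist())
"
```

```text
w22 stock end - rail end top (mm) -0.15 bottom -0.53
w12 stock end - rail end top (mm) -0.22 bottom 0.24
w22
318 [177, 179, 174, 178, 178, 178, 180, 181, 186, 166, 89, 59, 68, 62, 68, 62, 68, 104, 106, 106, 102, 100]
322 [180, 178, 177, 181, 182, 180, 177, 178, 183, 165, 84, 63, 71, 71, 65, 67, 70, 103, 104, 104, 106, 101]
337 [176, 176, 179, 175, 177, 172, 179, 180, 180, 185, 164, 140, 139, 142, 129, 123, 226, 217, 210, 210, 218, 150]
341 [175, 177, 177, 180, 177, 174, 171, 176, 177, 177, 168, 139, 139, 142, 138, 126, 223, 211, 204, 206, 205, 212]
w12
318 [178, 179, 181, 185, 140, 77, 67, 69, 68, 65, 70, 66, 76, 78, 70, 70, 68, 104, 120, 100, 101, 98]
322 [174, 172, 175, 179, 135, 76, 67, 67, 74, 68, 74, 76, 74, 67, 67, 65, 71, 101, 106, 98, 101, 100]
350 [176, 177, 175, 183, 152, 140, 146, 140, 145, 146, 149, 147, 148, 138, 119, 202, 239, 235, 233, 235, 232, 230]
354 [173, 170, 171, 176, 152, 143, 136, 143, 144, 145, 141, 148, 143, 145, 138, 198, 233, 231, 230, 226, 228, 228]
```

```bash
python3 -c "
from cell import job,telemetry
print(telemetry.read_state()['t']); print(job.job_done())"
```

```text
30.825
the job is handed in; nothing more can be done
None
```

The bevel is seated at the measuring stage with the bracket's angle transferred to the blue fence. I handed the job in at t ≈ 30.8 s, with the gripper open and clear of everything.

**What I did**
- I pushed the bevel home in the bracket's corner, so the copper leg swung the blade flush.
- With the bevel still seated there, I pressed the red lock cap down with the shut fingers.
- The arm could not lean back far enough as it stood, so I turned the wrist half round in free air and gripped the fin again, leaning back 32°.
- I carried the bevel to the stage, slid it along the rail to the end stop, let go and backed away.

**Last checks**
- **Lock:** after pressing, the cap's top measured about 21 mm above the table (26 mm before).
- **Seat:** at the stage, the stock's rear end is level with the rail's end to about 0.5 mm, which matches the seated bevel at the bracket.
- **Angle:** the fence reads 98.7° to 99.3° and the seated blade 98.5° to 99.5°. The bracket's leg read 98.4° early on and about 100° in a later view. All of these agree well within 3°.
- **Surroundings:** I saw no sign that the fingers touched the fence, that the head was bumped, or that anything else moved.

**What disagreed or went over**
- **Cap position:** the last picture put the cap 2.5 to 4 mm short of the spot I had estimated for the stage hinge, and the blade edges suggested about 1 mm. I trusted the comparison with the rail's end, because the fin partly hid the cap.
- **Push force:** when the nose met the end stop, the wrist briefly read about 41 N sideways and 37 N upwards. I took this as the bevel pressing on the stop and eased it off at once. It is below the 120 N wrist limit, but I could not confirm that the hand's body touched nothing at that moment.

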